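# Register a sample set at the code reader

## Robot

A 7-joint arm with a two-finger parallel gripper is mounted at the origin on the work surface. World frame = base frame: x ahead of the robot, y to its left, z up, the work surface at z = 0. Lengths are in m, angles in degrees, forces in N, time in s.
With the tool pointing down it reaches from about 0.425 to 1.025 m from the base axis. Payload 9.4 kg.
Tool frame: the origin (TCP) lies midway between the tips of the shut fingers; the grasp point (between the pads) lies 19 mm behind it; z points along the fingers, y is the line along which they close (so a half turn about z gives the same grasp; the last joint's range is limited). The gripper opens to 85 mm and grips with 20 to 120 N. Pads are 22 mm wide; open, the fingers measure 114 mm over their backs; the gripper's body (76 mm by 85 mm) begins 54 mm behind the grasp point. The pads swing forward as they close: fully open they stand 13 mm farther back than shut.
Start: joints at [-68.05, 34.337, -0.143, 91.639, 0.103, 54.024, -4.572], TCP at [0.322, 0.65, 0.205] pointing down, gripper open.
Joint ranges: [-147.43, 147.43], [-19.82, 112.94], [-74.19, 73.91], [6.32, 146.72], [-59.91, 239.91], [6.04, 106.73], [-150.56, 150.56]. Speed limits (degrees/s): [127.2, 127.2, 172.46, 172.46, 180, 180, 180].

## Interface

Orientations are given as a 3x3 rotation matrix whose columns are the frame's x, y, z axes.
In Python, from rig import ctrl, eyes, workorder, outline_of, tip_of gives the robot as it stands.
- The arm moves only by the tool step_arm, never from a script. Its argument "targets" is a list of rows, each an object with "claw": the finger opening in mm, from 0 to 85.4; "linear": the shift along the tool's x, y, z in mm, a list of three; "yaw": the turn about the tool's z in rad. A call has 1 to 5 rows; each row is the pose to reach, as a shift and turn from the pose commanded when the call began, along the tool's axes at that moment; what a row does not reach only later rows make up. A row lasts 1/12 s, in which the tool goes at most 41.7 mm and 7.16 degrees, less where a joint would pass 70% of its speed; a pose out of reach is approached as far as the arm can. A call with a gripper value outside its range is refused whole. The fingers move at their own pace and stop on an object; "grip_force" is the grip in N (left out, the last holds). Time passes only in rows, so rows that repeat a pose let the fingers close. It gives the time, the measured TCP pose, the force, the opening and the grip force at its end, in the units of the state.
- ctrl.get_state(): the state, without advancing time (a new reading comes with each control period).
- eyes.get_image(name): name is "side" or "top" or "wrist"; returns the picture (400x640x3 uint8, red, green, blue); there is no depth.
- eyes.calibration(name): a dict with "fx", "fy", "cx", "cy" (pixels), "distortion" ([k1, k2, p1, p2, k3] as OpenCV has them; the pictures are not rectified), "extrinsics" (4x4, takes a point from camera to world coordinates). Camera axes: x right, y up, looking along -z (the intrinsics and any distortion apply to the point x, -y, -z); pixel columns grow to the right and rows downward; lengths in m; the calibration is good to about 2 mm. A picture is of the moment at which its call begins: read the wrist's pose just before it. calibration takes no time and is no camera call; for the wrist camera it gives the pose at the moment of the call.
- workorder.close_job(): hands the job in; it is judged then, once.
Trained networks look in the newest picture that a camera, given by its name, has taken for a name from the list of things; names that differ only in an ending like _2 or _b are one class to them, and where a whole thing is asked for, a point or a joint stands for the part that bears it (a point fixed in the world has none). Each returns a list of dicts, best first, with "score" (0 to 1); they miss things now and then, are a little off and sometimes report something else, mostly with a low value. They report only what shows in the picture. A call takes as long as a camera call.
- outline_of(camera, thing): "pixels" (400x640 bool, what is visible of it) and "bbox" ([left, top, right, bottom] as shares, 0 to 1, of the picture: columns of its width, rows of its height, round what is visible of it).
- tip_of(camera, thing): "location" ([column, row] as shares, 0 to 1, of the picture: columns of its width, rows of its height: a listed point, or the origin of a listed thing).
The state is a dict: "t": time; "joints": joint angles; "qd": joint speeds; "joint_torque": joint torques, N m; "tool_pos": TCP position; "orientation": TCP orientation; "ft_force": force on the tool from outside, world axes, zero at the start; "torque": the same for the moment, N m; "gripper_width": finger opening in m; "grip_force": force on a finger pad.
Only numpy, scipy, OpenCV 4.12 (cv2) and the standard library are available. Lean on these libraries where they do the work, as an engineer would, in place of code of your own. Each camera call takes 0.05 s, during which the arm holds its last target. There are 200 camera calls.

## Task

Register this sample set: stand the labelled jar (black cap with a yellow stripe) on the round pad in front of the code reader with its label facing the reader's window, and top up the blue tray, which already holds one metal puck, to exactly three, side by side and flat on its floor, leaving the spare puck flat on the bench outside it. Once all that is in place and released, press the red button on top of the reader all the way down for a moment, leaving the set as it is. Keep the labelled jar upright throughout and leave the plain white-capped jar and the small upright lens where they stand.

Things in the scene. Friction and masses are not known exactly. Their poses are not given: they have to be found in the camera images.
- reader: fixed code reader: grey block 60 (x) x 110 (y) mm, top 85 mm above the bench, on an aluminium base plate 4 mm thick that reaches from 135 mm in front of the origin to 40 mm behind it and 65 mm to either side. Origin on the bench under the block's centre; its own -x points out of the window, towards the pad
- window (a point): centre of the dark red reading window on the block's front face, 46 mm above the bench; axes as the reader's, so the window looks along its -x
- pad (a point): centre of the round lilac-blue pad (60 mm across, black rim) on the base plate, 65 mm straight in front of the window and 4 mm above the bench, where the jar must stand; flat, no rim
- scan_button_top (a point): centre of the top of the red push button (28 mm across) in a black housing on top of the reader block; pressed straight down, 6 mm travel, about 5 N
- scan_button (a joint): travel of the push button in m: 0 released, 0.006 fully down; springs back
- jar: loose labelled jar: amber cylinder 50 mm across with black cap 49 mm across, 80 mm tall in all, about 0.2 kg. White label with black bars on one side; a yellow stripe on the cap runs from the middle to the rim on the label's side. Origin at the centre of its underside; z up, x points out through the label
- label (a point): centre of the jar's label, 25 mm out along the jar's x from its axis, 34 mm above its foot
- plain_jar: another jar of the same size with a white cap and no label, not to be disturbed; origin at the centre of its underside
- lens: small microscope objective standing upright, 27 mm across and 46 mm tall, steel and black with a yellow ring, not to be disturbed; origin at the centre of its underside
- tray: fixed lilac-blue open tray, outside 116 (x) x 156 (y) mm, 22 mm high, walls 3 mm thick, floor 10 mm above the bench, so 12 mm deep (inside 110 x 150 mm); origin at the centre of its underside. puck1 already lies in it and stays there
- puck1: loose aluminium sample puck, a disc 30 mm across and 16 mm high with a small black dot on top; origin at the centre of its underside, z up; starts in the tray
- puck2: loose aluminium sample puck, a disc 30 mm across and 16 mm high with a small black dot on top; origin at the centre of its underside, z up; starts on the bench
- puck3: loose aluminium sample puck, a disc 30 mm across and 16 mm high with a small black dot on top; origin at the centre of its underside, z up; starts on the bench
- puck4: loose aluminium sample puck, a disc 30 mm across and 16 mm high with a small black dot on top; origin at the centre of its underside, z up; starts on the bench

How it is judged:
By the outcome, as a careful person would: the job done as asked, in the order asked, and still so for the second after the job is handed in, with the robot touching nothing.
It also fails if it takes over 64 s, if anything falls off the work surface, if the arm or the gripper's body presses on something with over 40 N, if the wrist force passes 120 N, or if a joint passes its speed limit or range.

## Working session

There is one attempt and no reset: what is moved stays moved. The work goes in short steps, Python scripts to look and compute and a tool call to move; the robot and the scene stay as the last step left them, time stands still between calls to the robot, and variables do not carry over. Pictures are saved under pics/ and viewed, at most 10 in all, crops included, and the job is handed in when it is done.

Besides the shell and the picture viewer there is one more tool, called after "Request:" by a JSON object that holds its "method" and its "body", one argument or row to a line. step_arm: Moves the arm, as the interface text tells. Its arguments: {"type":"object","properties":{"targets":{"type":"array","items":{"type":"object","properties":{"claw":{"type":"number"},"linear":{"type":"array","items":{"type":"number"}},"yaw":{"type":"number"}}}},"grip_force":{"type":"number"}},"required":["targets"]}

```bash
mkdir -p pics; ls; cat > h.py <<'E'
import numpy as np, cv2
from rig import ctrl, eyes, workorder, outline_of, tip_of
def ray(cam,uv,c=None):
    c=c or eyes.calibration(cam); K=np.array([[c['fx'],0,c['cx']],[0,c['fy'],c['cy']],[0,0,1.]])
    p=cv2.undistortPoints(np.array([[uv]],float),K,np.array(c['distortion'],float))[0,0]
    E=np.array(c['extrinsics']); return E[:3,3],E[:3,:3]@np.array([p[0],-p[1],-1.])
def atz(cam,uv,z,c=None):
    o,d=ray(cam,uv,c); return o+d*(z-o[2])/d[2]
def tri(rs):
    A=0;b=0
    for o,d in rs:
        d=d/np.linalg.norm(d);P=np.eye(3)-np.outer(d,d);A=A+P;b=b+P@o
    return np.linalg.solve(A,b)
def tips(cam,th): return [(round(r['score'],2),np.array(r['location'])*[640,400]) for r in tip_of(cam,th)]
def shot(cam,name):
    im=eyes.get_image(cam); cv2.imwrite('pics/'+name,im[:,:,::-1]); return im
E
python3 - <<'E'
from h import *
np.set_printoptions(precision=3,suppress=True)
s=ctrl.get_state();print(s['t'],s['tool_pos'],s['orientation'],s['gripper_width'])
a=shot('top','a.png');b=shot('side','b.png')
cv2.imwrite('pics/ab.png',np.vstack([cv2.resize(x,(480,300)) for x in(a,b)])[:,:,::-1])
for cam in('top','side'):
    E=np.array(eyes.calibration(cam)['extrinsics']);print(cam,E[:3,3])
    for th in('jar','label','plain_jar','lens','tray','puck','pad','window','scan_button_top','reader'):
        print(cam,th,[(s,l.round(1),atz(cam,l,0)[:2]) for s,l in tips(cam,th)])
E
```

```text
pics
0.0 [0.322 0.649 0.204] [[-0.896  0.444 -0.001]
 [ 0.444  0.896 -0.001]
 [-0.    -0.002 -1.   ]] 0.08549222680922626
top [ 0.34  -0.037  1.31 ]
top jar [(0.64, array([217. , 192.5]), array([0.631, 0.248]))]
top label [(0.56, array([211.2, 183.1]), array([0.657, 0.265])), (0.44, array([441.8, 273.2]), array([ 0.433, -0.337]))]
top plain_jar [(0.94, array([203.8, 277.5]), array([0.409, 0.269])), (0.5, array([368.9, 228.1]), array([ 0.545, -0.151]))]
top lens [(0.47, array([203.9, 280.4]), array([0.402, 0.268])), (0.42, array([368.4, 229.1]), array([ 0.543, -0.15 ]))]
top tray [(0.79, array([449.9, 268.5]), array([ 0.446, -0.358]))]
top puck [(0.54, array([443.4, 276. ]), array([ 0.426, -0.341])), (0.54, array([385.3, 186.6]), array([ 0.657, -0.194])), (0.54, array([333.3, 262. ]), array([ 0.456, -0.06 ])), (0.42, array([253.5, 259.1]), array([0.459, 0.144]))]
top pad [(0.56, array([302.3, 223. ]), array([0.555, 0.022]))]
top window [(0.59, array([298.3, 192. ]), array([0.637, 0.035]))]
top scan_button_top [(0.68, array([295.8, 173.4]), array([0.688, 0.043]))]
top reader [(0.68, ar
[... 430 characters left out ...]
 ]), array([ 0.446, -0.351])), (0.29, array([337.3, 260.5]), array([ 0.54 , -0.144]))]
side puck [(0.82, array([317.8, 347.4]), array([ 0.435, -0.332])), (0.69, array([396.6, 262.8]), array([ 0.661, -0.19 ])), (0.66, array([272. , 195.5]), array([0.455, 0.144])), (0.63, array([290.2, 246.7]), array([ 0.452, -0.069]))]
side pad [(0.68, array([323.3, 168.5]), array([0.635, 0.238])), (0.66, array([323. , 212.8]), array([0.564, 0.029]))]
side window [(0.7, array([345.9, 196.8]), array([0.646, 0.077]))]
side scan_button_top [(0.54, array([323.7, 212.2]), array([0.567, 0.03 ])), (0.39, array([355.2, 170.8]), array([0.723, 0.197]))]
side reader [(0.86, array([356. , 203.3]), array([0.661, 0.041]))]
```

View pics/a.png

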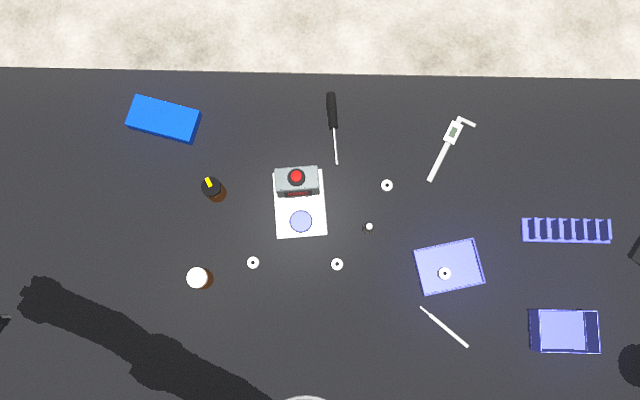

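View pics/b.png

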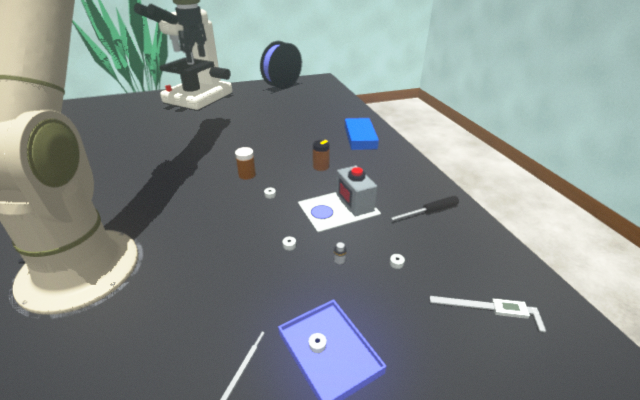

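The top view shows the labelled jar at (211,187), its stripe pointing up-left, and the white-capped jar at (197,277). The lens is at (369,226), the reader button at (296,177), the pad at (301,221) and the tray at (449,267). The pucks are at (387,185), (337,264), (253,262) and (445,273 in the tray). The side view shows the same layout. Next I'll measure from masks.

```bash
python3 - <<'E'
from h import *
np.set_printoptions(precision=4,suppress=True)
C={}
for cam in('top','side'):
    im=eyes.get_image(cam)
    for th in('puck','lens','pad','scan_button_top','tray','reader','jar','plain_jar'):
        for r in outline_of(cam,th)[:5]:
            m=r['pixels'].astype(np.uint8)
            if r['score']<.35 or m.sum()<5: continue
            M=cv2.moments(m,True);u=np.array([M['m10']/M['m00'],M['m01']/M['m00']])
            rc=cv2.minAreaRect(cv2.findNonZero(m))
            print(cam,th,round(r['score'],2),u.round(1),int(m.sum()),atz(cam,u,.01)[:2], 'box',[atz(cam,p,.02 if th=='tray' else 0.)[:2].round(3).tolist() for p in cv2.boxPoints(rc)] if th in('tray','reader') and cam=='top' else '')
im=eyes.get_image('top');hsv=cv2.cvtColor(im,cv2.COLOR_RGB2HSV)
sub=np.zeros((400,640),bool);sub[165:210,190:235]=1
y=(hsv[...,0]>20)&(hsv[...,0]<35)&(hsv[...,1]>150)&(hsv[...,2]>120)&sub
pts=np.argwhere(y)[:,::-1];w=np.array([atz('top',p,.08)[:2] for p in pts.astype(float)])
print('stripe',len(pts),w.mean(0),w.min(0),w.max(0));l=cv2.fitLine(w.astype(np.float32),cv2.DIST_L2,0,.01,.01).ravel();print(l)
# base plate white quad
wh=((hsv[...,1]<40)&(hsv[...,2]>170));sub[:]=0;sub[160:245,265:335]=1;wh&=sub
rc=cv2.minAreaRect(cv2.findNonZero(wh.astype(np.uint8)))
print('plate',[atz('top',p,.004)[:2].round(3).tolist() for p in cv2.boxPoints(rc)])
E
```

```text
top puck 0.68 [385.7 184.8] 66 [ 0.6592 -0.1935] box 
top puck 0.4 [252.3 261.9] 94 [0.4505 0.1456] box 
top lens 0.39 [367.9 226.6] 104 [ 0.5478 -0.1478] box 
top pad 0.72 [298.7 201. ] 3408 [0.6113 0.0326] box 
top scan_button_top 0.54 [295.9 175.7] 94 [0.6789 0.0419] box 
top tray 0.86 [448.2 265.9] 2730 [ 0.4515 -0.3514] box [[0.488, -0.258], [0.527, -0.417], [0.413, -0.438], [0.375, -0.282]]
top reader 0.7 [298.8 201.1] 3476 [0.6109 0.0323] box [[0.704, 0.109], [0.717, -0.025], [0.527, -0.043], [0.515, 0.087]]
top jar 0.87 [213.2 189.3] 480 [0.6376 0.2568] box 
top plain_jar 0.76 [199.2 277.7] 437 [0.4078 0.278 ] box 
side puck 0.63 [396.1 261.1] 186 [ 0.6566 -0.1934] box 
side puck 0.61 [317.4 342.4] 278 [ 0.4352 -0.329 ] box 
side puck 0.55 [270.3 193.3] 84 [0.4507 0.1421] box 
side puck 0.51 [289.7 243.4] 130 [ 0.4517 -0.0689] box 
side lens 0.74 [340.1 253.5] 218 [ 0.5496 -0.1348] box 
side pad 0.61 [343.8 201.2] 2966 [0.6281 0.0471] box 
side scan_button_top 0.6 [357.1 171.5] 79 [0.7194 0.1759] box 
side tray 0.81 [331.5 352.4] 6126 [ 0.4521 -0.3543] box 
side reader 0.75 [343.9 201.1] 2981 [0.6285 0.0475] box 
side jar 0.67 [321. 155.] 454 [0.6485 0.3043] box 
side jar 0.56 [317.1 342.5] 313 [ 0.4347 -0.329 ] box 
side plain_jar 0.56 [245.5 163.6] 516 [0.4108 0.323 ] box 
stripe 45 [0.6404 0.2547] [0.6272 0.2469] [0.6527 0.2631]
[0.8929 0.4503 0.6404 0.2547]
plate [[0.699, 0.11], [0.713, -0.024], [0.525, -0.044], [0.512, 0.087]]
```

Request:
{"method": "step_arm", "body": {
  "targets": [
    {"claw":85,"linear":[-38,-19,0],"yaw":-0.12},
    {"claw":85,"linear":[-76,-38,0],"yaw":-0.24},
    {"claw":85,"linear":[-114,-56,0],"yaw":-0.36},
    {"claw":85,"linear":[-151,-75,0],"yaw":-0.48},
    {"claw":85,"linear":[-188,-93,0],"yaw":-0.6}
  ]
}}

```text
t: 2.47
tool_pos: [0.4489, 0.4825, 0.2053]
orientation: [[-0.989, -0.146, 0.0], [-0.146, 0.989, -0.0], [-0.0, -0.0, -1.0]]
ft_force: [1.4, -0.1, 0.2]
gripper_width: 0.085
grip_force: 0.0
```

```bash
cat >> h.py <<'E'
def go(x=None,y=None,z=None,ang=None,pos=None,R=None):
    """shift (mm) in tool axes and yaw to reach TCP xyz with tool-y azimuth ang (deg)"""
    s=ctrl.get_state();p=np.array(s['tool_pos'] if pos is None else pos);R=np.array(s['orientation'] if R is None else R)
    t=np.array([p[i] if v is None else v for i,v in enumerate((x,y,z))])
    a=np.degrees(np.arctan2(R[1,1],R[0,1]));
    dy=0 if ang is None else -np.radians((ang-a+180)%360-180)
    d=R.T@(t-p)*1000
    print('t',round(s['t'],2),'at',p.round(4),'ang',round(a,2),'shift',d.round(1),'yaw',round(dy,4),'rows',np.ceil(max(np.linalg.norm(d)/41.7,abs(np.degrees(dy))/7.16)))
E
python3 - <<'E'
from h import *
go(.628,.25,.205,116.8)
E=np.array(eyes.calibration('wrist')['extrinsics']);R=np.array(ctrl.get_state()['orientation']);print(R.T@(E[:3,3]-ctrl.get_state()['tool_pos']),(R.T@E[:3,:3]).round(3),eyes.calibration('wrist'))
E
```

```text
t 2.47 at [0.4489 0.4825 0.2053] ang 98.4 shift [-143.2 -256.1    0.3] yaw -0.3211 rows 8.0
[ 7.35944793e-02  1.58842415e-04 -1.68952573e-01] [[-0.001  0.956  0.292]
 [ 1.     0.001 -0.001]
 [-0.001  0.292 -0.956]] {'fx': 301.86984215267415, 'fy': 301.86984215267415, 'cx': 322.1344728833005, 'cy': 198.2757594333764, 'distortion': array([-0.04577708,  0.        ,  0.        ,  0.        ,  0.        ]), 'extrinsics': array([[-1.45423559e-01, -9.46051501e-01, -2.89548866e-01,
         3.76018810e-01],
       [ 9.89369049e-01, -1.38780026e-01, -4.34624945e-02,
         4.71864316e-01],
       [ 9.34158847e-04, -2.92791157e-01,  9.56175960e-01,
         3.74197694e-01],
       [ 0.00000000e+00,  0.00000000e+00,  0.00000000e+00,
         1.00000000e+00]])}
```

Request:
{"method": "step_arm", "body": {
  "targets": [
    {"claw":85,"linear":[-18,-32,0],"yaw":-0.06},
    {"claw":85,"linear":[-36,-64,0],"yaw":-0.12},
    {"claw":85,"linear":[-54,-96,0],"yaw":-0.2},
    {"claw":85,"linear":[-72,-128,0],"yaw":-0.26},
    {"claw":85,"linear":[-90,-160,0],"yaw":-0.32}
  ]
}}

```text
t: 2.88
tool_pos: [0.5606, 0.3365, 0.2054]
orientation: [[-0.895, -0.447, 0.0], [-0.447, 0.895, 0.0], [-0.0, -0.0, -1.0]]
ft_force: [0.1, 0.0, 0.4]
gripper_width: 0.0853
grip_force: 0.0
```

Request:
{"method": "step_arm", "body": {
  "targets": [
    {"claw":85,"linear":[-18,-32,0],"yaw":0},
    {"claw":85,"linear":[-36,-64,0],"yaw":0},
    {"claw":85,"linear":[-53,-96,0],"yaw":0},
    {"claw":85,"linear":[-53,-96,0],"yaw":0}
  ]
}}

```text
t: 3.22
tool_pos: [0.6563, 0.2678, 0.2047]
orientation: [[-0.9, -0.436, 0.003], [-0.436, 0.9, -0.004], [-0.002, -0.005, -1.0]]
ft_force: [0.7, -1.1, -0.6]
gripper_width: 0.0849
grip_force: 0.0
```

```bash
cat >> h.py <<'E'
def jarfit(cam,pref,box=None,z=.08):
    """stripe direction and cap centre at height z"""
    c=eyes.calibration(cam); im=shot(cam,pref); hsv=cv2.cvtColor(im,cv2.COLOR_RGB2HSV)
    m=((hsv[...,0]>20)&(hsv[...,0]<35)&(hsv[...,1]>150)&(hsv[...,2]>120)).astype(np.uint8)
    n,l,st,ce=cv2.connectedComponentsWithStats(m);i=1+np.argmax(st[1:,4]);print('stripe',st[i],ce[i])
    w=np.array([atz(cam,p,z,c)[:2] for p in np.argwhere(l==i)[:,::-1].astype(float)])
    v=cv2.fitLine(w.astype(np.float32),cv2.DIST_L2,0,.001,.001).ravel(); v=v if v[0]>0 else -v
    u=v[:2];s=(w-w.mean(0))@u
    print('stripe dir',np.degrees(np.arctan2(u[1],u[0])),'mid',w.mean(0),'ends',w.mean(0)+u*s.min(),w.mean(0)+u*s.max())
    return im,c
E
python3 - <<'E'
from h import *
np.set_printoptions(precision=4,suppress=True)
im,c=jarfit('wrist','c.png')
for th in('jar','label'):
  print(th,[(s,l.round(1),atz('wrist',l,0,c)[:2]) for s,l in tips('wrist',th)])
go(.63,.25,.205,116.8)
E
```

```text
stripe [316 152  10  24 200] [320.395 163.79 ]
stripe dir 29.50002 mid [0.6402 0.2575] ends [0.6302 0.2519] [0.6501 0.2631]
jar [(0.73, array([320.9, 146. ]), array([0.6338, 0.2543]))]
label [(0.73, array([322. , 141.8]), array([0.6285, 0.2532]))]
t 3.37 at [0.6495 0.2756 0.2049] ang 116.32 shift [ 28.8 -14.3  -0.1] yaw -0.0084 rows 1.0
```

View pics/c.png

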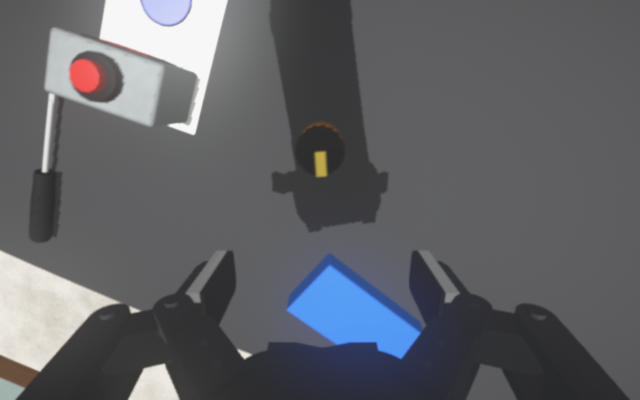

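The wrist view shows the cap centred near (320,150), its stripe running from there to (321,176), and the fingers clear of everything. Next is the grasp.

Request:
{"method": "step_arm", "body": {
  "targets": [
    {"claw":85,"linear":[27,-13.5,0],"yaw":-0.047},
    {"claw":85,"linear":[27,-13.5,40],"yaw":-0.047},
    {"claw":85,"linear":[27,-13.5,80],"yaw":-0.047},
    {"claw":85,"linear":[27,-13.5,118],"yaw":-0.047},
    {"claw":85,"linear":[27,-13.5,145],"yaw":-0.047}
  ]
}}

```text
t: 3.78
tool_pos: [0.6289, 0.2529, 0.0578]
orientation: [[-0.873, -0.488, -0.002], [-0.488, 0.873, -0.0], [0.002, 0.001, -1.0]]
ft_force: [-0.4, -0.3, -0.2]
gripper_width: 0.0848
grip_force: 0.0
```

Request:
{"method": "step_arm", "body": {
  "targets": [
    {"claw":85,"linear":[0,0,20],"yaw":0},
    {"claw":85,"linear":[0,0,30],"yaw":0},
    {"claw":60,"linear":[0,0,30],"yaw":0},
    {"claw":50,"linear":[0,0,30],"yaw":0},
    {"claw":45,"linear":[0,0,30],"yaw":0}
  ],
  "grip_force": 30
}}

```text
t: 4.2
tool_pos: [0.6321, 0.2527, 0.0319]
orientation: [[-0.874, -0.486, 0.002], [-0.486, 0.874, 0.001], [-0.002, 0.0, -1.0]]
ft_force: [1.1, -0.6, 2.1]
gripper_width: 0.0514
grip_force: 1.0
```

Request:
{"method": "step_arm", "body": {
  "targets": [
    {"claw":40,"linear":[0,0,0],"yaw":0},
    {"claw":40,"linear":[0,0,0],"yaw":0},
    {"claw":40,"linear":[0,0,0],"yaw":0}
  ]
}}

```text
t: 4.45
tool_pos: [0.6324, 0.2525, 0.0321]
orientation: [[-0.874, -0.486, 0.003], [-0.486, 0.874, 0.002], [-0.003, 0.0, -1.0]]
ft_force: [-1.3, 0.3, 8.0]
gripper_width: 0.048
grip_force: 31.7
```

Request:
{"method": "step_arm", "body": {
  "targets": [
    {"claw":40,"linear":[0,0,-20],"yaw":0},
    {"claw":40,"linear":[0,0,-50],"yaw":0},
    {"claw":40,"linear":[0,0,-90],"yaw":0},
    {"claw":40,"linear":[0,0,-130],"yaw":0},
    {"claw":40,"linear":[0,0,-165],"yaw":0}
  ]
}}

```text
t: 4.87
tool_pos: [0.6314, 0.2514, 0.198]
orientation: [[-0.874, -0.486, 0.001], [-0.486, 0.874, 0.0], [-0.001, -0.0, -1.0]]
ft_force: [0.9, 0.8, -2.4]
gripper_width: 0.0486
grip_force: 32.5
```

Request:
{"method": "step_arm", "body": {
  "targets": [
    {"claw":40,"linear":[25,-30,0],"yaw":0.09},
    {"claw":40,"linear":[50,-60,0],"yaw":0.19},
    {"claw":40,"linear":[76,-90,0],"yaw":0.29},
    {"claw":40,"linear":[102,-118,0],"yaw":0.38},
    {"claw":40,"linear":[102,-118,0],"yaw":0.38}
  ]
}}

```text
t: 5.28
tool_pos: [0.5976, 0.0888, 0.1956]
orientation: [[-0.994, -0.112, -0.002], [-0.112, 0.994, -0.006], [0.002, -0.006, -1.0]]
ft_force: [-0.9, -1.4, -3.8]
gripper_width: 0.0481
grip_force: 32.6
```

```bash
python3 - <<'E'
from h import *
np.set_printoptions(precision=4,suppress=True)
print(eyes.get_image('top').shape)
im,c=jarfit('wrist','d.png')
for th,z in(('pad',.004),('window',.046),('scan_button_top',.1),('jar',.1)):
  print(th,[(s,l.round(1),atz('wrist',l,z,c)[:2]) for s,l in tips('wrist',th)])
hsv=cv2.cvtColor(im,cv2.COLOR_RGB2HSV)
m=((hsv[...,0]>110)&(hsv[...,0]<135)&(hsv[...,1]>50)&(hsv[...,2]>150)).astype(np.uint8)
n,l,st,ce=cv2.connectedComponentsWithStats(m)
for i in range(1,n):
  if st[i,4]>150:
    p=np.argwhere(l==i)[:,::-1].astype(float);w=np.array([atz('wrist',q,.004,c)[:2] for q in p]);print('lilac',st[i],ce[i],w.mean(0),w.min(0),w.max(0))
s=ctrl.get_state();print(s['grip_force'],s['gripper_width']);go(.558,.0255,.036,97)
E
```

```text
(400, 640, 3)
stripe [312 271  22  44 880] [322.4739 292.5807]
stripe dir 6.9299755 mid [0.7195 0.1081] ends [0.6926 0.1048] [0.7472 0.1115]
pad [(0.98, array([268. , 130.9]), array([0.5605, 0.0246]))]
window [(0.74, array([268.2, 196.1]), array([0.6269, 0.0367]))]
scan_button_top [(0.86, array([262. , 246.2]), array([0.661 , 0.0422]))]
jar [(0.94, array([321.4, 210.4]), array([0.6177, 0.0949]))]
lilac [  0   0  17  46 509] [ 5.6464 25.2574] [ 0.4733 -0.2852] [ 0.4466 -0.2952] [ 0.4951 -0.2736]
32.563529312610626 0.048181800034573154
t 5.58 at [0.5998 0.1006 0.1953] ang 97.43 shift [ 51.2 -69.1 159.2] yaw 0.0075 rows 5.0
```

View pics/d.png

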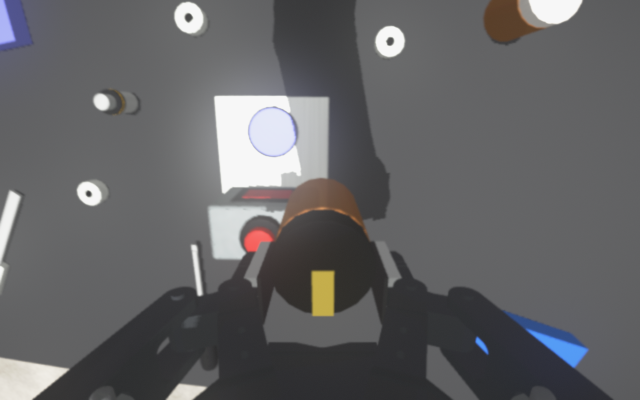

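The view shows the pad at about (272,131), the plate's front edge along row 97 from column 215 to 329, and the jar held upright with its stripe pointing straight down in the image. Pucks are at (190,17), (390,42) and (92,193), and the lens at (115,102). I'll fit these from the saved picture.

```bash
python3 - <<'E'
from h import *
np.set_printoptions(precision=4,suppress=True)
im=cv2.imread('pics/d.png')[:,:,::-1].copy();c=eyes.calibration('wrist')
sub=im[100:162,240:305].astype(int);m=((sub[...,2]-sub[...,0])>22).astype(np.uint8)
n,l,st,ce=cv2.connectedComponentsWithStats(m);i=1+np.argmax(st[1:,4]);print(st[i])
cn=max(cv2.findContours((l==i).astype(np.uint8),0,1)[0],key=cv2.contourArea);e=cv2.fitEllipse(cv2.convexHull(cn));print(e)
pw=atz('wrist',np.array(e[0])+[240,100],.004,c);print('pad wrist',pw)
# front edge, sides
g=cv2.cvtColor(im,cv2.COLOR_RGB2GRAY).astype(float);g=cv2.GaussianBlur(g,(3,3),0)
f=[(u,88+np.argmax(np.diff(g[88:108,u]))+.5) for u in range(222,268)]
w=np.array([atz('wrist',p,.004,c)[:2] for p in f],np.float32);v=cv2.fitLine(w,cv2.DIST_HUBER,0,.001,.001).ravel();print('front edge ang',np.degrees(np.arctan(v[1]/v[0])),v)
f=[(205+np.argmax(np.diff(g[r,205:232]))+.5,r) for r in range(102,185)]
w=np.array([atz('wrist',p,.004,c)[:2] for p in f],np.float32);v=cv2.fitLine(w,cv2.DIST_HUBER,0,.001,.001).ravel();print('side edge ang',np.degrees(np.arctan(v[1]/v[0])),v)
t=cv2.imread('pics/a.png')[:,:,::-1].astype(int);sub=t[205:238,285:320];m=((sub[...,2]-sub[...,0])>30)
p=np.argwhere(m)[:,::-1].mean(0)+[285,205];print(m.sum(),'pad top',p,atz('top',p,.004),'tri',tri([ray('top',p),ray('wrist',np.array(e[0])+[240,100],c)]))
for th,z in(('puck',.016),('lens',.046),('tray',0)):
  print(th,[(s,l.round(1),atz('wrist',l,0,c)[:2]) for s,l in tips('wrist',th)])
E
```

```text
[  8   7  49  50 438]
((32.32625961303711, 31.413475036621094), (48.031063079833984, 50.20193862915039), 145.39292907714844)
pad wrist [0.5622 0.0374 0.004 ]
front edge ang -83.057274 [ 0.1209 -0.9927  0.5265 -0.0014]
side edge ang 6.7134514 [ 0.9931  0.1169  0.5791 -0.0272]
375 pad top [300.5813 220.7947] [0.5602 0.0264 0.004 ] tri [ 0.5683  0.0292 -0.049 ]
puck [(0.88, array([ 95.6, 191.7]), array([ 0.6658, -0.1841])), (0.79, array([194.8,  17.1]), array([ 0.4504, -0.058 ])), (0.71, array([385.8,  44.6]), array([0.452, 0.153])), (0.53, array([269.7, 126.1]), array([0.5568, 0.0332]))]
lens [(0.61, array([126. ,  98.6]), array([ 0.5455, -0.1376]))]
tray [(0.35, array([259.1, 244.7]), array([0.712 , 0.0313]))]
```

```bash
python3 - <<'E'
from h import *
np.set_printoptions(precision=4,suppress=True)
c=eyes.calibration('wrist');go();im=shot('wrist','e.png');go()
m=((im[...,2].astype(int)-im[...,0])>22).astype(np.uint8);m[:60]=0;m[175:]=0;m[:,:230]=0;m[:,340:]=0
m=cv2.morphologyEx(m,cv2.MORPH_CLOSE,np.ones((5,5),np.uint8))
cn=max(cv2.findContours(m,0,1)[0],key=cv2.contourArea);e=cv2.fitEllipse(cv2.convexHull(cn));print(e)
print('pad wrist',atz('wrist',e[0],.004,c))
g=cv2.GaussianBlur(cv2.cvtColor(im,cv2.COLOR_RGB2GRAY),(3,3),0).astype(float)
r0=int(e[0][1])-45;u0=int(e[0][0])
f=[(u,r0+np.argmax(np.diff(g[r0:r0+20,u]))+.5) for u in range(u0-50,u0-4)]
w=np.array([atz('wrist',p,.004,c)[:2] for p in f],np.float32);v=cv2.fitLine(w,cv2.DIST_HUBER,0,.001,.001).ravel();print('front edge ang',np.degrees(np.arctan(v[1]/v[0])),v)
f=[(u0-70+np.argmax(np.diff(g[r,u0-70:u0-40]))+.5,r) for r in range(r0+15,r0+90)]
w=np.array([atz('wrist',p,.004,c)[:2] for p in f],np.float32);v=cv2.fitLine(w,cv2.DIST_HUBER,0,.001,.001).ravel();print('side edge ang',np.degrees(np.arctan(v[1]/v[0])),v)
t=np.array([300.58,220.79]);print('tri pad',tri([ray('top',t),ray('wrist',e[0],c)]))
for th in('puck','lens'):
  print(th,[(s,l.round(1),atz('wrist',l,0,c)[:2]) for s,l in tips('wrist',th)])
jarfit('wrist','f.png')
go(.558,.0255,.036,97)
E
```

```text
t 5.73 at [0.5996 0.1    0.195 ] ang 97.39 shift [0. 0. 0.] yaw 0 rows 0.0
t 5.78 at [0.5996 0.0998 0.195 ] ang 97.37 shift [0. 0. 0.] yaw 0 rows 0.0
((265.373046875, 128.90757751464844), (48.31329345703125, 50.49460220336914), 144.33526611328125)
pad wrist [0.5601 0.0286 0.004 ]
front edge ang -83.14918 [ 0.1193 -0.9929  0.5239 -0.01  ]
side edge ang 5.887918 [ 0.9947  0.1026  0.5756 -0.0362]
tri pad [ 0.5613  0.0269 -0.0047]
puck [(0.9, array([381. ,  42.2]), array([0.4502, 0.1468])), (0.82, array([ 86.7, 184.3]), array([ 0.6569, -0.1957])), (0.79, array([187.4,  14.2]), array([ 0.448 , -0.0667]))]
lens [(0.61, array([121.9,  96.8]), array([ 0.5437, -0.143 ]))]
stripe [312 271  22  44 886] [322.5372 292.5993]
stripe dir 7.3660164 mid [0.7198 0.1157] ends [0.693  0.1122] [0.7474 0.1193]
t 5.93 at [0.5996 0.0993 0.195 ] ang 97.32 shift [ 50.7 -67.9 159. ] yaw 0.0057 rows 5.0
```

Request:
{"method": "step_arm", "body": {
  "targets": [
    {"claw":40,"linear":[23,-33,0],"yaw":0.015},
    {"claw":40,"linear":[46,-66.5,0],"yaw":0.015},
    {"claw":40,"linear":[46,-66.5,35],"yaw":0.015},
    {"claw":40,"linear":[46,-66.5,75],"yaw":0.015},
    {"claw":40,"linear":[46,-66.5,110],"yaw":0.015}
  ]
}}

```text
t: 6.35
tool_pos: [0.5629, 0.0262, 0.0846]
orientation: [[-0.994, -0.11, 0.003], [-0.11, 0.994, 0.0], [-0.003, -0.0, -1.0]]
ft_force: [0.4, -0.7, -2.5]
gripper_width: 0.0479
grip_force: 32.6
```

Request:
{"method": "step_arm", "body": {
  "targets": [
    {"claw":40,"linear":[0,0,20],"yaw":0},
    {"claw":40,"linear":[0,0,34],"yaw":0},
    {"claw":40,"linear":[0,0,40],"yaw":0},
    {"claw":40,"linear":[0,0,42],"yaw":0},
    {"claw":40,"linear":[0,0,42],"yaw":0}
  ]
}}

```text
t: 6.77
tool_pos: [0.5627, 0.0273, 0.0433]
orientation: [[-0.994, -0.112, 0.0], [-0.112, 0.994, -0.0], [-0.0, -0.0, -1.0]]
ft_force: [0.0, -0.6, -2.8]
gripper_width: 0.0479
grip_force: 32.6
```

```bash
python3 - <<'E'
from h import *
go(.5625,.0275,.036,96.5);print(ctrl.get_state()['ft_force'])
E
```

```text
t 6.77 at [0.5627 0.0273 0.0433] ang 96.44 shift [0.2 0.2 7.3] yaw -0.0011 rows 1.0
[ 0.02549566 -0.56229151 -2.84033904]
```

Request:
{"method": "step_arm", "body": {
  "targets": [
    {"claw":40,"linear":[0,0,2],"yaw":0},
    {"claw":40,"linear":[0,0,4],"yaw":0},
    {"claw":40,"linear":[0,0,6],"yaw":0},
    {"claw":40,"linear":[0,0,6.5],"yaw":0},
    {"claw":40,"linear":[0,0,6.5],"yaw":0}
  ]
}}

```text
t: 7.18
tool_pos: [0.5625, 0.0272, 0.0369]
orientation: [[-0.994, -0.112, 0.0], [-0.112, 0.994, -0.0], [-0.0, -0.0, -1.0]]
ft_force: [-0.0, 0.3, -2.6]
gripper_width: 0.048
grip_force: 32.6
```

Request:
{"method": "step_arm", "body": {
  "targets": [
    {"claw":40,"linear":[0,0,1],"yaw":0},
    {"claw":40,"linear":[0,0,1],"yaw":0}
  ]
}}

```text
t: 7.35
tool_pos: [0.5628, 0.0271, 0.0361]
orientation: [[-0.994, -0.112, 0.001], [-0.112, 0.994, -0.0], [-0.001, -0.0, -1.0]]
ft_force: [-0.9, -0.3, 2.6]
gripper_width: 0.0482
grip_force: 33.0
```

Request:
{"method": "step_arm", "body": {
  "targets": [
    {"claw":40,"linear":[0,0,1],"yaw":0},
    {"claw":40,"linear":[0,0,1],"yaw":0}
  ]
}}

```text
t: 7.52
tool_pos: [0.5629, 0.027, 0.0359]
orientation: [[-0.994, -0.112, 0.001], [-0.112, 0.994, -0.0], [-0.001, -0.0, -1.0]]
ft_force: [-2.3, -1.8, 14.2]
gripper_width: 0.0483
grip_force: 34.1
```

Request:
{"method": "step_arm", "body": {
  "targets": [
    {"claw":40,"linear":[0,0,0.5],"yaw":0},
    {"claw":40,"linear":[0,0,1],"yaw":0}
  ]
}}

```text
t: 7.68
tool_pos: [0.5631, 0.0269, 0.0358]
orientation: [[-0.994, -0.112, 0.002], [-0.112, 0.994, -0.0], [-0.002, -0.001, -1.0]]
ft_force: [-5.7, -2.1, 32.0]
gripper_width: 0.048
grip_force: 35.9
```

Request:
{"method": "step_arm", "body": {
  "targets": [
    {"claw":40,"linear":[0,0,-2],"yaw":0},
    {"claw":40,"linear":[0,0,-2],"yaw":0},
    {"claw":60,"linear":[0,0,-2],"yaw":0},
    {"claw":80,"linear":[0,0,-2],"yaw":0},
    {"claw":80,"linear":[0,0,-2],"yaw":0}
  ]
}}

```text
t: 8.1
tool_pos: [0.5625, 0.0272, 0.0355]
orientation: [[-0.994, -0.112, -0.0], [-0.112, 0.994, -0.0], [0.0, 0.0, -1.0]]
ft_force: [-0.1, -0.2, -0.2]
gripper_width: 0.0795
grip_force: 0.0
```

Request:
{"method": "step_arm", "body": {
  "targets": [
    {"claw":80,"linear":[0,0,-20],"yaw":0},
    {"claw":80,"linear":[0,0,-60],"yaw":0},
    {"claw":80,"linear":[0,0,-100],"yaw":0},
    {"claw":80,"linear":[20,0,-140],"yaw":0},
    {"claw":80,"linear":[50,0,-165],"yaw":0}
  ]
}}

```text
t: 8.52
tool_pos: [0.5157, 0.0222, 0.2032]
orientation: [[-0.994, -0.112, 0.005], [-0.112, 0.994, 0.001], [-0.005, 0.001, -1.0]]
ft_force: [0.4, 0.3, 0.0]
gripper_width: 0.0798
grip_force: 0.0
```

Request:
{"method": "step_arm", "body": {
  "targets": [
    {"claw":80,"linear":[0,0,0],"yaw":0},
    {"claw":80,"linear":[0,0,0],"yaw":0},
    {"claw":80,"linear":[0,0,0],"yaw":0}
  ]
}}

```text
t: 8.77
tool_pos: [0.5133, 0.0215, 0.2004]
orientation: [[-0.994, -0.112, 0.001], [-0.112, 0.994, 0.0], [-0.001, -0.0, -1.0]]
ft_force: [0.7, -0.5, -0.2]
gripper_width: 0.0801
grip_force: 0.0
```

```bash
python3 - <<'E'
from h import *
np.set_printoptions(precision=4,suppress=True)
im,c=jarfit('wrist','g.png',z=.084)
for th in('jar','label','puck','scan_button_top','window','pad'):
  print(th,[(s,l.round(1),atz('wrist',l,.004,c)[:2]) for s,l in tips('wrist',th)])
go(.4505,.1455,.2,None)
E
```

```text
Traceback (most recent call last):
  File "h.py", line 29, in jarfit
    n,l,st,ce=cv2.connectedComponentsWithStats(m);i=1+np.argmax(st[1:,4]);print('stripe',st[i],ce[i])
                                                      ~~~~~~~~~^^^^^^^^^^
ValueError: attempt to get argmax of an empty sequence
```

View pics/g.png

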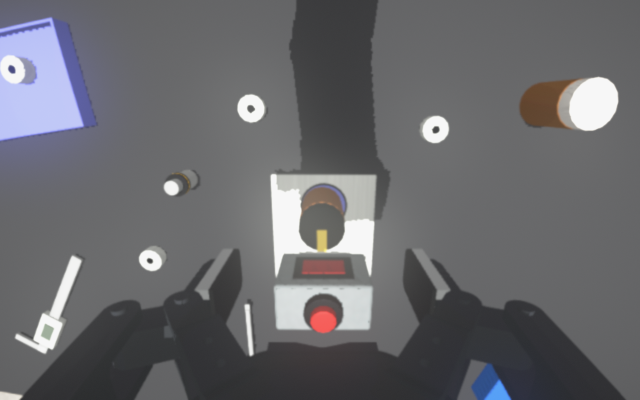

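The jar stands on the pad with its stripe at (322,240), pointing at the window (323,268). Pucks are at (251,108), (435,129), (152,259) and, in the tray, (13,69). Next I'll check numbers and measure the pucks.

```bash
sed -i 's/hsv\[...,2\]>120)).astype/hsv[...,2]>90)).astype/' h.py; cat >> h.py <<'E'
def pucks(z=.016,name='p.png',only=None):
    c=eyes.calibration('wrist');im=shot('wrist',name);g=im.astype(int);out=[]
    for r in outline_of('wrist','puck'):
        m=r['pixels'].astype(np.uint8)
        if r['score']<.3 or m.sum()<50: continue
        M=cv2.moments(m,True);u=np.array([M['m10']/M['m00'],M['m01']/M['m00']])
        # black dot within mask
        gr=cv2.cvtColor(im,cv2.COLOR_RGB2GRAY);y0,x0=(u-9).astype(int)[::-1];y0=max(y0,0);x0=max(x0,0);s=gr[y0:y0+19,x0:x0+19]
        d=(s<s.min()+50).astype(np.uint8);n,l,st,ce=cv2.connectedComponentsWithStats(d)
        i=1+np.argmin([np.hypot(*(ce[k]+[x0,y0]-u)) for k in range(1,n)]) if n>1 else 0
        dot=ce[i]+[x0,y0] if n>1 else u
        print('puck',round(r['score'],2),'mask',u.round(1),atz('wrist',u,z/2,c)[:2],'dot',dot.round(1),atz('wrist',dot,z,c)[:2])
    return c
E
python3 - <<'E'
from h import *
np.set_printoptions(precision=4,suppress=True)
im,c=jarfit('wrist','g2.png',z=.084);pucks()
for th in('jar','pad','tray'):
  print(th,[(s,l.round(1),atz('wrist',l,.004,c)[:2]) for s,l in tips('wrist',th)])
l=tips('wrist','scan_button_top');print(l);
a=cv2.imread('pics/a.png');h=cv2.cvtColor(a,cv2.COLOR_BGR2HSV);h2=cv2.cvtColor(im,cv2.COLOR_RGB2HSV)
def red(h,x0,x1,y0,y1):
    m=((h[...,0]<8)|(h[...,0]>172))&(h[...,1]>170)&(h[...,2]>120);p=np.argwhere(m[y0:y1,x0:x1])[:,::-1];return p.mean(0)+[x0,y0],len(p)
p,n=red(h,280,315,165,186);q,k=red(h2,300,350,290,345);print(p,n,q,k,'button',tri([ray('top',p),ray('wrist',q,c)]),atz('wrist',q,.1,c))
go(.4505,.1455,.2,None)
E
```

```text
Traceback (most recent call last):
  File "h.py", line 29, in jarfit
    n,l,st,ce=cv2.connectedComponentsWithStats(m);i=1+np.argmax(st[1:,4]);print('stripe',st[i],ce[i])
                                                      ~~~~~~~~~^^^^^^^^^^
ValueError: attempt to get argmax of an empty sequence
```

```bash
python3 - <<'E'
import re
s=open('h.py').read()
s=s.replace("(hsv[...,0]>20)&(hsv[...,0]<35)&(hsv[...,1]>150)&(hsv[...,2]>90)","(hsv[...,0]>17)&(hsv[...,0]<38)&(hsv[...,1]>110)&(hsv[...,2]>90)")
open('h.py','w').write(s)
E
python3 - <<'E'
from h import *
np.set_printoptions(precision=4,suppress=True)
x=cv2.imread('pics/g2.png');print(cv2.cvtColor(x[238:242,321:323],cv2.COLOR_BGR2HSV).reshape(-1,3)[:3])
try: jarfit('wrist','g3.png',z=.084)
except Exception as e: print(e)
c=pucks();im=cv2.imread('pics/p.png')
for th in('jar','pad','tray'):
  print(th,[(s,l.round(1),atz('wrist',l,.004,c)[:2]) for s,l in tips('wrist',th)])
a=cv2.imread('pics/a.png');h=cv2.cvtColor(a,cv2.COLOR_BGR2HSV);h2=cv2.cvtColor(im,cv2.COLOR_BGR2HSV)
def red(h,x0,x1,y0,y1):
    m=((h[...,0]<8)|(h[...,0]>172))&(h[...,1]>170)&(h[...,2]>120);p=np.argwhere(m[y0:y1,x0:x1])[:,::-1];return p.mean(0)+[x0,y0],len(p)
p,n=red(h,280,315,165,186);q,k=red(h2,300,350,290,345);print(p,n,q,k,'button',tri([ray('top',p),ray('wrist',q,c)]),atz('wrist',q,.1,c))
go(.4505,.1455,.2,None)
E
```

```text
[[ 24 119 217]
 [ 24 119 216]
 [ 24 119 217]]
stripe [317 232   9  19 154] [321.4416 240.8896]
stripe dir 7.3313575 mid [0.572 0.028] ends [0.562  0.0267] [0.5823 0.0293]
puck 0.86 mask [16.7 69.8] [ 0.4328 -0.3459] dot [10.4 69.5] [ 0.4332 -0.3458]
puck 0.74 mask [433.3 129.5] [0.4504 0.1468] dot [435.6 130.2] [0.4507 0.1467]
puck 0.73 mask [152.1 258.9] [ 0.6596 -0.1927] dot [148.6 261.4] [ 0.6592 -0.1931]
puck 0.58 mask [251.  108.5] [ 0.4508 -0.0671] dot [250. 109.] [ 0.4512 -0.0665]
jar [(0.72, array([320.6, 206.4]), array([0.5612, 0.0256])), (0.48, array([326.4, 272.9]), array([0.6556, 0.0441]))]
pad []
tray [(0.67, array([187.8, 178.9]), array([ 0.5438, -0.1431])), (0.6, array([24.8, 85.8]), array([ 0.4503, -0.3418]))]
[295.4545 175.1558] 77 [nan nan] 0 button [nan nan nan] [nan nan nan]
t 9.17 at [0.5129 0.0217 0.1998] ang 96.44 shift [ 48.1 130.   -0.1] yaw 0 rows 4.0<stdin>:11: RuntimeWarning: Mean of empty slice.
  ret = um.true_divide(
```

The jar is at (0.560, 0.0265) with yaw 7.3°, against a pad at (0.560, 0.0275) and a reader at about 6.5°, so it is well placed. Now the puck at (0.451, -0.0667).

Request:
{"method": "step_arm", "body": {
  "targets": [
    {"claw":55,"linear":[24,-27,0],"yaw":-0.04},
    {"claw":55,"linear":[48,-54,10],"yaw":-0.08},
    {"claw":55,"linear":[71.5,-81,30],"yaw":-0.115},
    {"claw":55,"linear":[71.5,-81,70],"yaw":-0.115},
    {"claw":55,"linear":[71.5,-81,105],"yaw":-0.115}
  ]
}}

```text
t: 9.58
tool_pos: [0.4504, -0.0693, 0.0952]
orientation: [[-0.975, -0.221, 0.002], [-0.221, 0.975, -0.001], [-0.002, -0.001, -1.0]]
ft_force: [1.0, 1.2, -0.5]
gripper_width: 0.0552
grip_force: 0.0
```

Request:
{"method": "step_arm", "body": {
  "targets": [
    {"claw":55,"linear":[0,0,35],"yaw":0},
    {"claw":55,"linear":[0,0,65],"yaw":0},
    {"claw":55,"linear":[0,0,80],"yaw":0},
    {"claw":55,"linear":[0,0,87],"yaw":0},
    {"claw":55,"linear":[0,0,89],"yaw":0}
  ]
}}

```text
t: 10.0
tool_pos: [0.4505, -0.0667, 0.0052]
orientation: [[-0.974, -0.226, -0.002], [-0.226, 0.974, 0.0], [0.002, 0.001, -1.0]]
ft_force: [-0.8, -0.7, -0.0]
gripper_width: 0.0546
grip_force: 0.0
```

```bash
python3 - <<'E'
from h import *
go(.451,-.0667,.003,103);s=ctrl.get_state();print(s['ft_force'],s['gripper_width'])
shot('wrist','h.png')
E
```

```text
t 10.0 at [ 0.4505 -0.0667  0.0052] ang 103.05 shift [-0.5 -0.1  2.2] yaw 0.0008 rows 1.0
[-0.77649845 -0.70038745 -0.01444899] 0.05455891957106383
```

View pics/h.png

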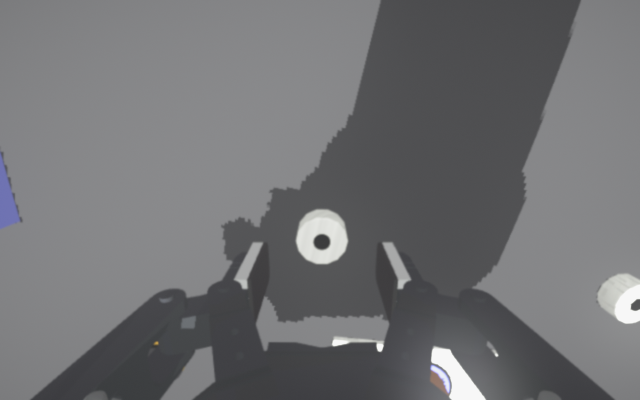

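The puck is centred between the pads, with its dot at (321,241). Closing.

Request:
{"method": "step_arm", "body": {
  "targets": [
    {"claw":35,"linear":[0,0,1],"yaw":0},
    {"claw":25,"linear":[0,0,1],"yaw":0},
    {"claw":22,"linear":[0,0,1],"yaw":0},
    {"claw":22,"linear":[0,0,1],"yaw":0},
    {"claw":22,"linear":[0,0,1],"yaw":0}
  ],
  "grip_force": 40
}}

```text
t: 10.47
tool_pos: [0.4513, -0.067, 0.0062]
orientation: [[-0.974, -0.225, 0.001], [-0.225, 0.974, -0.0], [-0.001, -0.0, -1.0]]
ft_force: [-0.9, 0.6, 0.6]
gripper_width: 0.0219
grip_force: 0.0
```

Request:
{"method": "step_arm", "body": {
  "targets": [
    {"claw":22,"linear":[0,0,0],"yaw":0},
    {"claw":22,"linear":[0,0,-30],"yaw":0},
    {"claw":22,"linear":[0,0,-70],"yaw":0},
    {"claw":22,"linear":[10,-30,-90],"yaw":0},
    {"claw":22,"linear":[15,-70,-100],"yaw":0}
  ]
}}

```text
t: 10.88
tool_pos: [0.4524, -0.1368, 0.1085]
orientation: [[-0.973, -0.231, 0.003], [-0.231, 0.973, 0.0], [-0.003, -0.001, -1.0]]
ft_force: [1.3, 0.5, -1.3]
gripper_width: 0.0222
grip_force: 0.0
```

Request:
{"method": "step_arm", "body": {
  "targets": [
    {"claw":22,"linear":[15,-40,-30],"yaw":0},
    {"claw":22,"linear":[15,-75,-50],"yaw":0},
    {"claw":22,"linear":[15,-75,-50],"yaw":0},
    {"claw":22,"linear":[15,-75,-50],"yaw":0},
    {"claw":22,"linear":[15,-75,-50],"yaw":0}
  ]
}}

```text
t: 11.3
tool_pos: [0.454, -0.2149, 0.1555]
orientation: [[-0.975, -0.224, 0.0], [-0.224, 0.975, 0.0], [-0.0, 0.0, -1.0]]
ft_force: [-1.3, 0.4, 0.1]
gripper_width: 0.0224
grip_force: 0.0
```

```bash
python3 - <<'E'
from h import *
np.set_printoptions(precision=4,suppress=True)
c=eyes.calibration('wrist');go();im=shot('wrist','i.png')
for r in outline_of('wrist','tray')[:1]:
    m=r['pixels'].astype(np.uint8);print(r['score'],r['bbox'],m.sum())
    cv2.imwrite('pics/m.png',m*255)
pucks(name='i2.png')
print(tips('wrist','tray'))
s=ctrl.get_state();print(s['gripper_width'],s['grip_force'])
E
```

```text
t 11.3 at [ 0.454  -0.2149  0.1555] ang 102.94 shift [0. 0. 0.] yaw 0 rows 0.0
0.94 [0.1752, 0.2208, 0.4298, 0.5085] 17145
puck 0.98 mask [301.7 333.2] [ 0.6577 -0.1922] dot [300.3 339.1] [ 0.66  -0.193]
puck 0.89 mask [206.8 134. ] [ 0.4351 -0.3396] dot [204.1 134.7] [ 0.4351 -0.3394]
puck 0.8 mask [451.  205.3] [ 0.4515 -0.066 ] dot [453.9 207.4] [ 0.4513 -0.0662]
puck 0.66 mask [612.7 242.4] [0.4509 0.147 ] dot [619.1 245. ] [0.4506 0.1476]
[(0.69, array([201.408, 146.92 ]))]
0.021836104111262678 0.0
```

View pics/i.png

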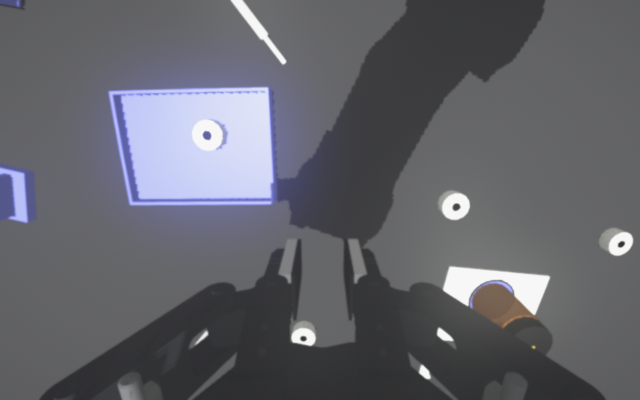

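The puck was not gripped. It still sits at (454,207), and the tray's rim corners are near (110,92), (270,88), (275,204) and (130,205). Judging by the gap they span in the picture, the fingertips stand well behind the reported TCP. I'll quantify that and the tray pose.

```bash
python3 - <<'E'
from h import *
np.set_printoptions(precision=4,suppress=True)
c=eyes.calibration('wrist')
w=np.array([atz('wrist',p,.022,c)[:2] for p in [(110,92),(270,88),(275,204),(130,205)]]);print(w,'centre',w.mean(0))
for i in range(4):
    d=w[(i+1)%4]-w[i];print(np.linalg.norm(d),np.degrees(np.arctan2(d[1],d[0])))
print('puck1',atz('wrist',(204.1,134.7),.026,c),atz('top',(445,273),.026))
# heights: puck top dots triangulated (wrist now, wrist g pose not stored) vs side/top
a=cv2.imread('pics/a.png',0);
for u,v,q in((337,264,(453.9,207.4)),(387,185,(300.3,339.1))):
    s=255-a[v-3:v+4,u-3:u+4].astype(float);s[s<100]=0;Y,X=np.mgrid[v-3:v+4,u-3:u+4];p=np.array([(X*s).sum(),(Y*s).sum()])/s.sum()
    print('tri dot',p,tri([ray('top',p),ray('wrist',q,c)]))
# finger tips: pad opening vs pixel gap
g=cv2.imread('pics/i.png');R=np.array(ctrl.get_state()['orientation'])
K=np.array([[c['fx'],0,c['cx']],[0,c['fy'],c['cy']],[0,0,1]]);E=np.linalg.inv(c['extrinsics'])
for h in(0,.01,.02,.03,.04):
  for sx in(.011,-.011):
    P=E@np.append(np.array(ctrl.get_state()['tool_pos'])+R@[sx,.011,-h],1);q=K@[P[0]/-P[2],-P[1]/-P[2],1];print(h,sx,q[:2].round(0),end=' ')
go(.4513,-.0665,.08,103)
E
```

```text
[[ 0.4138 -0.4333]
 [ 0.377  -0.2815]
 [ 0.4895 -0.2555]
 [ 0.5261 -0.4075]] centre [ 0.4516 -0.3445]
0.1562167342627754 103.63335499414691
0.11544388881368849 13.00733232052825
0.1563396130146359 -76.45867219227752
0.11519420338849294 -167.05504632288708
puck1 [ 0.4338 -0.336   0.026 ] [ 0.4322 -0.3392  0.026 ]
tri dot [336.8179 263.3263] [ 0.4506 -0.069   0.0208]
tri dot [386.8658 184.8183] [ 0.6563 -0.1943  0.0211]
0 0.011 [340. 216.] 0 -0.011 [340. 249.] 0.01 0.011 [341. 222.] 0.01 -0.011 [341. 257.] 0.02 0.011 [342. 229.] 0.02 -0.011 [342. 266.] 0.03 0.011 [344. 237.] 0.03 -0.011 [343. 275.] 0.04 0.011 [345. 245.] 0.04 -0.011 [344. 286.] t 11.55 at [ 0.4541 -0.2133  0.1548] ang 103.16 shift [-30.8 143.5  75. ] yaw 0.0029 rows 4.0
```

Request:
{"method": "step_arm", "body": {
  "targets": [
    {"claw":52,"linear":[-8,36,10],"yaw":0},
    {"claw":52,"linear":[-16,72,30],"yaw":0},
    {"claw":52,"linear":[-24,108,50],"yaw":0},
    {"claw":52,"linear":[-31,143.5,70],"yaw":0},
    {"claw":52,"linear":[-31,143.5,110],"yaw":0}
  ]
}}

```text
t: 11.97
tool_pos: [0.4539, -0.0608, 0.0467]
orientation: [[-0.972, -0.234, 0.005], [-0.234, 0.972, 0.003], [-0.006, 0.002, -1.0]]
ft_force: [1.4, -0.2, -0.4]
gripper_width: 0.0521
grip_force: 0.0
```

Request:
{"method": "step_arm", "body": {
  "targets": [
    {"claw":52,"linear":[0,0,20],"yaw":0},
    {"claw":52,"linear":[0,0,40],"yaw":0},
    {"claw":52,"linear":[0,0,48],"yaw":0},
    {"claw":52,"linear":[0,0,52],"yaw":0},
    {"claw":52,"linear":[0,0,52],"yaw":0}
  ]
}}

```text
t: 12.38
tool_pos: [0.4518, -0.0677, -0.0069]
orientation: [[-0.974, -0.226, -0.002], [-0.226, 0.974, 0.0], [0.001, 0.0, -1.0]]
ft_force: [0.1, -0.4, 0.2]
gripper_width: 0.0522
grip_force: 0.0
```

Request:
{"method": "step_arm", "body": {
  "targets": [
    {"claw":52,"linear":[0,0,3],"yaw":0},
    {"claw":52,"linear":[0,0,6],"yaw":0},
    {"claw":52,"linear":[0,0,9],"yaw":0},
    {"claw":52,"linear":[0,0,10],"yaw":0},
    {"claw":52,"linear":[0,0,10],"yaw":0}
  ]
}}

```text
t: 12.8
tool_pos: [0.4528, -0.0686, -0.0154]
orientation: [[-0.974, -0.225, 0.002], [-0.225, 0.974, -0.0], [-0.002, -0.001, -1.0]]
ft_force: [-0.7, 0.5, -0.1]
gripper_width: 0.0516
grip_force: 0.0
```

```bash
python3 - <<'E'
from h import *
go(.4513,-.0665,-.03,103);s=ctrl.get_state();print(s['ft_force'],s['gripper_width'])
shot('wrist','j.png')
E
```

```text
t 12.8 at [ 0.4528 -0.0686 -0.0154] ang 102.98 shift [ 1.   2.4 14.6] yaw -0.0004 rows 1.0
[-0.66634472  0.54960996 -0.10938771] 0.05163044433708715
```

View pics/j.png

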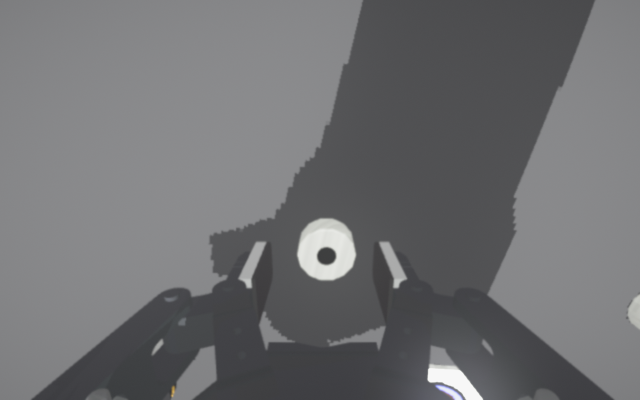

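The puck is between the pads with its dot at (326,256). The tips are still above the puck, and there is no contact force with the TCP at z = -15 mm. That confirms the offset, so I'll continue down under force watch.

Request:
{"method": "step_arm", "body": {
  "targets": [
    {"claw":52,"linear":[1,2.4,4],"yaw":0},
    {"claw":52,"linear":[1,2.4,8],"yaw":0},
    {"claw":52,"linear":[1,2.4,12],"yaw":0},
    {"claw":52,"linear":[1,2.4,13],"yaw":0},
    {"claw":52,"linear":[1,2.4,13],"yaw":0}
  ]
}}

```text
t: 13.27
tool_pos: [0.451, -0.0663, -0.029]
orientation: [[-0.974, -0.225, 0.001], [-0.225, 0.974, -0.0], [-0.001, -0.0, -1.0]]
ft_force: [-0.8, -0.3, -0.0]
gripper_width: 0.0521
grip_force: 0.0
```

Request:
{"method": "step_arm", "body": {
  "targets": [
    {"claw":52,"linear":[0,0,1.5],"yaw":0},
    {"claw":52,"linear":[0,0,3],"yaw":0},
    {"claw":52,"linear":[0,0,3],"yaw":0}
  ]
}}

```text
t: 13.52
tool_pos: [0.4511, -0.0663, -0.0296]
orientation: [[-0.974, -0.225, 0.004], [-0.225, 0.974, -0.001], [-0.004, -0.002, -1.0]]
ft_force: [-5.1, 0.9, 43.9]
gripper_width: 0.0519
grip_force: 22.1
```

Request:
{"method": "step_arm", "body": {
  "targets": [
    {"claw":52,"linear":[0,0,-8],"yaw":0},
    {"claw":52,"linear":[0,0,-8],"yaw":0},
    {"claw":35,"linear":[0,0,-8],"yaw":0},
    {"claw":25,"linear":[0,0,-8],"yaw":0},
    {"claw":20,"linear":[0,0,-8],"yaw":0}
  ]
}}

```text
t: 13.93
tool_pos: [0.451, -0.0662, -0.0241]
orientation: [[-0.974, -0.225, 0.001], [-0.225, 0.974, -0.0], [-0.001, -0.001, -1.0]]
ft_force: [-0.6, -1.3, 15.0]
gripper_width: 0.0283
grip_force: 38.3
```

Request:
{"method": "step_arm", "body": {
  "targets": [
    {"claw":20,"linear":[0,0,0],"yaw":0},
    {"claw":20,"linear":[0,0,0],"yaw":0},
    {"claw":20,"linear":[0,0,0],"yaw":0}
  ]
}}

```text
t: 14.18
tool_pos: [0.4509, -0.0662, -0.0241]
orientation: [[-0.974, -0.225, 0.001], [-0.225, 0.974, -0.001], [-0.001, -0.001, -1.0]]
ft_force: [-0.7, -0.0, 14.7]
gripper_width: 0.0283
grip_force: 38.3
```

Gripped at 28 mm. Lifting and carrying it to the tray spot at (0.473, -0.309).

Request:
{"method": "step_arm", "body": {
  "targets": [
    {"claw":20,"linear":[0,0,-15],"yaw":0},
    {"claw":20,"linear":[0,0,-40],"yaw":0},
    {"claw":20,"linear":[0,0,-64],"yaw":0},
    {"claw":20,"linear":[5,-35,-64],"yaw":0},
    {"claw":20,"linear":[10,-75,-64],"yaw":0}
  ]
}}

```text
t: 14.6
tool_pos: [0.459, -0.1398, 0.0407]
orientation: [[-0.973, -0.231, 0.002], [-0.231, 0.973, 0.001], [-0.003, 0.001, -1.0]]
ft_force: [0.0, -1.0, -0.8]
gripper_width: 0.0282
grip_force: 39.8
```

Request:
{"method": "step_arm", "body": {
  "targets": [
    {"claw":20,"linear":[6,-41,0],"yaw":0},
    {"claw":20,"linear":[11,-82,0],"yaw":0},
    {"claw":20,"linear":[17,-122,0],"yaw":0},
    {"claw":20,"linear":[20,-150,0],"yaw":0},
    {"claw":20,"linear":[23,-166.5,0],"yaw":0}
  ]
}}

```text
t: 15.02
tool_pos: [0.4722, -0.3131, 0.0385]
orientation: [[-0.975, -0.221, -0.001], [-0.221, 0.975, -0.0], [0.001, -0.0, -1.0]]
ft_force: [-0.0, -0.4, 0.4]
gripper_width: 0.0279
grip_force: 39.8
```

Request:
{"method": "step_arm", "body": {
  "targets": [
    {"claw":20,"linear":[0,0,0],"yaw":0},
    {"claw":20,"linear":[0,0,10],"yaw":0},
    {"claw":20,"linear":[0,0,10],"yaw":0}
  ]
}}

```text
t: 15.27
tool_pos: [0.4721, -0.3075, 0.0277]
orientation: [[-0.974, -0.226, -0.002], [-0.226, 0.974, 0.002], [0.001, 0.002, -1.0]]
ft_force: [-0.1, 0.3, -0.6]
gripper_width: 0.0287
grip_force: 39.8
```

```bash
python3 - <<'E'
from h import *
go(.4733,-.309,-.014,103);s=ctrl.get_state();print(s['ft_force'],s['gripper_width'])
pucks(name='k.png')
E
```

```text
t 15.27 at [ 0.4721 -0.3075  0.0277] ang 103.06 shift [-0.9 -1.9 41.7] yaw 0.001 rows 2.0
[-0.10303124  0.30495769 -0.61029335] 0.02866696315409137
puck 0.97 mask [289.7 158.5] [ 0.43568663 -0.33654839] dot [288.8 160.1] [ 0.43528765 -0.33634756]
puck 0.78 mask [322.5 258.9] [ 0.49960952 -0.30055953] dot [322.1 263. ] [ 0.49848461 -0.30111611]
puck 0.69 mask [257.7 165.5] [ 0.44460798 -0.35548197] dot [256.3 165.5] [ 0.44293342 -0.35496895]
```

View pics/k.png

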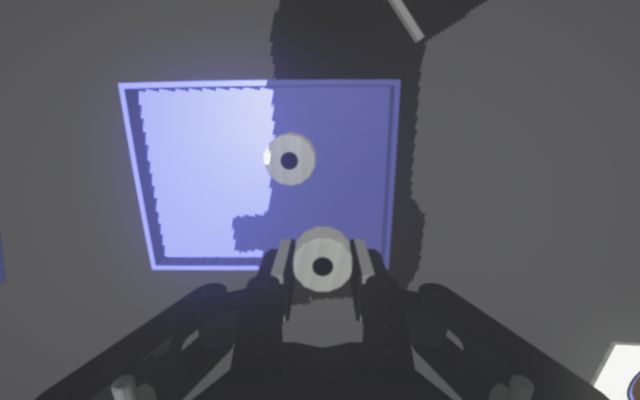

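The held puck is at (322,262), level in the fingers. Puck1 lies at (289,159), and the tray rim corners are (121,86), (399,82) and (153,268). I'll check the spot before lowering.

```bash
python3 - <<'E'
from h import *
np.set_printoptions(precision=4,suppress=True)
c=eyes.calibration('wrist')
a,b,d=[atz('wrist',p,.022,c)[:2] for p in ((121,86),(399,82),(153,269))]
print(a,b,d,'centre',(b+d)/2,np.linalg.norm(a-b),np.linalg.norm(a-d))
ctr=(b+d)/2;ey=(b-a)/np.linalg.norm(b-a);ex=(d-a)/np.linalg.norm(d-a)
p1=atz('wrist',(288.8,160.1),.026,c)[:2];t=np.array(ctrl.get_state()['tool_pos'][:2])
for q in(p1,t): print(q,'tray',(q-ctr)@ex,(q-ctr)@ey)
go(.4733,-.309,-.012,None)
E
```

```text
[ 0.4148 -0.4359] [ 0.3787 -0.2852] [ 0.527  -0.4099] centre [ 0.4528 -0.3476] 0.15497074711870415 0.11508529392188223
[ 0.4342 -0.3353] tray -0.015346451186305395 0.01625068833013586
[ 0.4727 -0.3069] tray 0.0285799722710054 0.03488226844804084
t 15.37 at [ 0.4727 -0.3069  0.0288] ang 103.16 shift [-0.1 -2.2 40.8] yaw 0 rows 1.0
```

Request:
{"method": "step_arm", "body": {
  "targets": [
    {"claw":20,"linear":[0,-2,15],"yaw":0},
    {"claw":20,"linear":[0,-2,28],"yaw":0},
    {"claw":20,"linear":[0,-2,36],"yaw":0},
    {"claw":20,"linear":[0,-2,38],"yaw":0},
    {"claw":20,"linear":[0,-2,38],"yaw":0}
  ]
}}

```text
t: 15.78
tool_pos: [0.4735, -0.3096, -0.0088]
orientation: [[-0.974, -0.227, -0.001], [-0.227, 0.974, 0.001], [0.001, 0.001, -1.0]]
ft_force: [-0.1, -0.4, -0.6]
gripper_width: 0.0283
grip_force: 39.8
```

Request:
{"method": "step_arm", "body": {
  "targets": [
    {"claw":20,"linear":[0,0,1],"yaw":0},
    {"claw":20,"linear":[0,0,2],"yaw":0},
    {"claw":20,"linear":[0,0,3],"yaw":0},
    {"claw":20,"linear":[0,0,3],"yaw":0}
  ]
}}

```text
t: 16.12
tool_pos: [0.4735, -0.3109, -0.0112]
orientation: [[-0.974, -0.225, 0.0], [-0.225, 0.974, -0.0], [-0.0, -0.0, -1.0]]
ft_force: [-0.1, -0.6, -0.6]
gripper_width: 0.0281
grip_force: 39.8
```

Request:
{"method": "step_arm", "body": {
  "targets": [
    {"claw":20,"linear":[0,0,1],"yaw":0},
    {"claw":20,"linear":[0,0,2],"yaw":0},
    {"claw":20,"linear":[0,0,2],"yaw":0}
  ]
}}

```text
t: 16.37
tool_pos: [0.4734, -0.3108, -0.0135]
orientation: [[-0.974, -0.225, -0.0], [-0.225, 0.974, -0.0], [0.0, -0.0, -1.0]]
ft_force: [-0.2, -0.3, -0.3]
gripper_width: 0.028
grip_force: 39.8
```

Request:
{"method": "step_arm", "body": {
  "targets": [
    {"claw":20,"linear":[0,0,1],"yaw":0},
    {"claw":20,"linear":[0,0,1],"yaw":0}
  ]
}}

```text
t: 16.53
tool_pos: [0.4734, -0.3108, -0.014]
orientation: [[-0.974, -0.225, 0.0], [-0.225, 0.974, -0.001], [0.0, -0.001, -1.0]]
ft_force: [-1.6, 0.1, 6.4]
gripper_width: 0.0282
grip_force: 40.7
```

Request:
{"method": "step_arm", "body": {
  "targets": [
    {"claw":35,"linear":[0,0,0],"yaw":0},
    {"claw":44,"linear":[0,0,0],"yaw":0},
    {"claw":44,"linear":[0,0,0],"yaw":0},
    {"claw":44,"linear":[0,0,-15],"yaw":0},
    {"claw":44,"linear":[0,0,-40],"yaw":0}
  ]
}}

```text
t: 16.95
tool_pos: [0.4723, -0.3099, 0.0241]
orientation: [[-0.974, -0.226, -0.003], [-0.226, 0.974, 0.002], [0.003, 0.003, -1.0]]
ft_force: [1.0, 0.2, 0.0]
gripper_width: 0.0443
grip_force: 0.0
```

Request:
{"method": "step_arm", "body": {
  "targets": [
    {"claw":52,"linear":[0,0,-40],"yaw":0},
    {"claw":52,"linear":[-35,12,-60],"yaw":0},
    {"claw":52,"linear":[-72,25,-60],"yaw":0},
    {"claw":52,"linear":[-110,39,-60],"yaw":0},
    {"claw":52,"linear":[-148,52,-60],"yaw":0}
  ]
}}

```text
t: 17.37
tool_pos: [0.6072, -0.2263, 0.0863]
orientation: [[-0.975, -0.224, 0.001], [-0.224, 0.975, -0.001], [-0.001, -0.001, -1.0]]
ft_force: [0.2, -0.4, -0.1]
gripper_width: 0.0518
grip_force: 0.0
```

Request:
{"method": "step_arm", "body": {
  "targets": [
    {"claw":52,"linear":[-30,11,0],"yaw":0},
    {"claw":52,"linear":[-59,21,0],"yaw":0},
    {"claw":52,"linear":[-59,21,20],"yaw":0},
    {"claw":52,"linear":[-59,21,40],"yaw":0},
    {"claw":52,"linear":[-59,21,40],"yaw":0}
  ]
}}

```text
t: 17.78
tool_pos: [0.6567, -0.1922, 0.0418]
orientation: [[-0.974, -0.226, -0.005], [-0.226, 0.974, 0.001], [0.005, 0.002, -1.0]]
ft_force: [-0.4, -0.1, -0.9]
gripper_width: 0.0519
grip_force: 0.0
```

```bash
python3 - <<'E'
from h import *
import time
eyes.get_image('top');eyes.get_image('top')
pucks(name='l.png');c=eyes.calibration('wrist')
go(.659,-.193,-.0235,103)
t=cv2.imread('pics/l.png')
E
```

```text
puck 0.59 mask [322.  214.7] [ 0.65969448 -0.19238642] dot [321.5 218.2] [ 0.65945635 -0.19281191]
t 17.98 at [ 0.659  -0.1933  0.0465] ang 102.99 shift [-0.   0.3 70. ] yaw -0.0001 rows 2.0
```

Request:
{"method": "step_arm", "body": {
  "targets": [
    {"claw":52,"linear":[0,0,25],"yaw":0},
    {"claw":52,"linear":[0,0,50],"yaw":0},
    {"claw":52,"linear":[0,0,63],"yaw":0},
    {"claw":52,"linear":[0,0,69],"yaw":0},
    {"claw":52,"linear":[0,0,70],"yaw":0}
  ]
}}

```text
t: 18.4
tool_pos: [0.6584, -0.1931, -0.0248]
orientation: [[-0.974, -0.225, -0.001], [-0.225, 0.974, 0.0], [0.001, 0.0, -1.0]]
ft_force: [1.2, -0.8, -0.5]
gripper_width: 0.0521
grip_force: 0.0
```

Request:
{"method": "step_arm", "body": {
  "targets": [
    {"claw":52,"linear":[0,0,0],"yaw":0},
    {"claw":35,"linear":[0,0,0],"yaw":0},
    {"claw":25,"linear":[0,0,0],"yaw":0},
    {"claw":20,"linear":[0,0,0],"yaw":0},
    {"claw":20,"linear":[0,0,0],"yaw":0}
  ]
}}

```text
t: 18.82
tool_pos: [0.6596, -0.1931, -0.0229]
orientation: [[-0.974, -0.225, 0.002], [-0.225, 0.974, -0.001], [-0.002, -0.001, -1.0]]
ft_force: [-1.6, -0.4, 6.4]
gripper_width: 0.0279
grip_force: 39.3
```

Request:
{"method": "step_arm", "body": {
  "targets": [
    {"claw":20,"linear":[0,0,0],"yaw":0},
    {"claw":20,"linear":[0,0,0],"yaw":0}
  ]
}}

```text
t: 18.98
tool_pos: [0.6595, -0.193, -0.0229]
orientation: [[-0.974, -0.225, 0.002], [-0.225, 0.974, -0.001], [-0.002, -0.001, -1.0]]
ft_force: [-1.4, -0.2, 6.5]
gripper_width: 0.0284
grip_force: 39.3
```

```bash
python3 - <<'E'
from h import *
go(.4885,-.373,-.014,103)
E
```

```text
t 18.98 at [ 0.6595 -0.193  -0.0229] ang 103.02 shift [ 207.1 -136.8   -9.1] yaw 0.0003 rows 6.0
```

Request:
{"method": "step_arm", "body": {
  "targets": [
    {"claw":20,"linear":[0,0,-15],"yaw":0},
    {"claw":20,"linear":[0,0,-45],"yaw":0},
    {"claw":20,"linear":[0,0,-80],"yaw":0},
    {"claw":20,"linear":[30,-20,-80],"yaw":0},
    {"claw":20,"linear":[63,-41,-80],"yaw":0}
  ]
}}

```text
t: 19.4
tool_pos: [0.6098, -0.245, 0.0597]
orientation: [[-0.973, -0.23, 0.007], [-0.23, 0.973, -0.0], [-0.007, -0.002, -1.0]]
ft_force: [-0.8, -1.7, -0.5]
gripper_width: 0.0279
grip_force: 39.5
```

Request:
{"method": "step_arm", "body": {
  "targets": [
    {"claw":20,"linear":[33,-22,0],"yaw":0},
    {"claw":20,"linear":[67,-44,0],"yaw":0},
    {"claw":20,"linear":[100,-66,0],"yaw":0},
    {"claw":20,"linear":[125,-83,0],"yaw":0},
    {"claw":20,"linear":[144,-96,0],"yaw":0}
  ]
}}

```text
t: 19.82
tool_pos: [0.4851, -0.3761, 0.0567]
orientation: [[-0.975, -0.222, -0.001], [-0.222, 0.975, -0.002], [0.001, -0.002, -1.0]]
ft_force: [1.3, -0.4, -0.7]
gripper_width: 0.0282
grip_force: 39.5
```

Request:
{"method": "step_arm", "body": {
  "targets": [
    {"claw":20,"linear":[0,0,0],"yaw":0},
    {"claw":20,"linear":[0,0,20],"yaw":0},
    {"claw":20,"linear":[0,0,40],"yaw":0},
    {"claw":20,"linear":[0,0,45],"yaw":0},
    {"claw":20,"linear":[0,0,45],"yaw":0}
  ]
}}

```text
t: 20.23
tool_pos: [0.4876, -0.3724, 0.0102]
orientation: [[-0.974, -0.226, -0.001], [-0.226, 0.974, 0.001], [0.001, 0.001, -1.0]]
ft_force: [-0.2, 0.3, -0.7]
gripper_width: 0.0285
grip_force: 39.5
```

```bash
python3 - <<'E'
from h import *
np.set_printoptions(precision=4,suppress=True)
pucks(z=.026,name='n.png');go(.4885,-.373,-.011,103);print(ctrl.get_state()['gripper_width'])
E
```

```text
puck 0.9 mask [411.6 162.8] [ 0.434  -0.3333] dot [413.6 164.6] [ 0.4332 -0.3364]
puck 0.89 mask [431.  238.2] [ 0.4752 -0.3075] dot [433.6 242.5] [ 0.4728 -0.3116]
puck 0.77 mask [322.7 258. ] [ 0.5026 -0.3684] dot [322.2 262. ] [ 0.4985 -0.3697]
t 20.33 at [ 0.4886 -0.3727  0.0115] ang 103.06 shift [ 0.2 -0.2 22.5] yaw 0.0011 rows 1.0
0.028193304626929667
```

Request:
{"method": "step_arm", "body": {
  "targets": [
    {"claw":20,"linear":[0,0,10],"yaw":0},
    {"claw":20,"linear":[0,0,18],"yaw":0},
    {"claw":20,"linear":[0,0,22],"yaw":0},
    {"claw":20,"linear":[0,0,22],"yaw":0}
  ]
}}

```text
t: 20.67
tool_pos: [0.4873, -0.3727, -0.0125]
orientation: [[-0.974, -0.225, -0.001], [-0.225, 0.974, 0.001], [0.001, 0.001, -1.0]]
ft_force: [-0.3, -0.7, -0.4]
gripper_width: 0.0284
grip_force: 39.5
```

Request:
{"method": "step_arm", "body": {
  "targets": [
    {"claw":20,"linear":[0,0,1],"yaw":0},
    {"claw":20,"linear":[0,0,1.5],"yaw":0},
    {"claw":20,"linear":[0,0,1.5],"yaw":0}
  ]
}}

```text
t: 20.92
tool_pos: [0.488, -0.3731, -0.0128]
orientation: [[-0.974, -0.225, 0.0], [-0.225, 0.974, -0.0], [-0.0, -0.0, -1.0]]
ft_force: [-0.1, -0.5, 0.5]
gripper_width: 0.0281
grip_force: 39.6
```

Request:
{"method": "step_arm", "body": {
  "targets": [
    {"claw":20,"linear":[0,0,1],"yaw":0},
    {"claw":20,"linear":[0,0,1],"yaw":0}
  ]
}}

```text
t: 21.08
tool_pos: [0.488, -0.3732, -0.0129]
orientation: [[-0.974, -0.225, 0.0], [-0.225, 0.974, -0.001], [-0.0, -0.001, -1.0]]
ft_force: [-1.6, 0.4, 8.9]
gripper_width: 0.0282
grip_force: 40.4
```

Request:
{"method": "step_arm", "body": {
  "targets": [
    {"claw":35,"linear":[0,0,0],"yaw":0},
    {"claw":44,"linear":[0,0,0],"yaw":0},
    {"claw":44,"linear":[0,0,0],"yaw":0},
    {"claw":44,"linear":[0,0,-15],"yaw":0},
    {"claw":44,"linear":[0,0,-45],"yaw":0}
  ]
}}

```text
t: 21.5
tool_pos: [0.4861, -0.372, 0.0287]
orientation: [[-0.974, -0.226, -0.004], [-0.226, 0.974, 0.003], [0.003, 0.004, -1.0]]
ft_force: [-0.1, -0.7, 0.0]
gripper_width: 0.0439
grip_force: 0.0
```

Request:
{"method": "step_arm", "body": {
  "targets": [
    {"claw":60,"linear":[0,0,-40],"yaw":0},
    {"claw":80,"linear":[0,0,-80],"yaw":0},
    {"claw":80,"linear":[0,0,-120],"yaw":0},
    {"claw":80,"linear":[0,0,-155],"yaw":0},
    {"claw":80,"linear":[-13,37,-165],"yaw":0}
  ]
}}

```text
t: 21.92
tool_pos: [0.4928, -0.3419, 0.2004]
orientation: [[-0.977, -0.215, 0.005], [-0.215, 0.976, -0.006], [-0.003, -0.007, -1.0]]
ft_force: [1.1, -1.2, -0.7]
gripper_width: 0.08
grip_force: 0.0
```

Request:
{"method": "step_arm", "body": {
  "targets": [
    {"claw":80,"linear":[-13,38,0],"yaw":0.02},
    {"claw":80,"linear":[-27,76,0],"yaw":0.04},
    {"claw":80,"linear":[-40,114,0],"yaw":0.06},
    {"claw":80,"linear":[-53,152,0],"yaw":0.09},
    {"claw":80,"linear":[-67,190,0],"yaw":0.11}
  ]
}}

```text
t: 22.33
tool_pos: [0.5143, -0.1323, 0.1962]
orientation: [[-0.993, -0.115, 0.0], [-0.115, 0.993, -0.0], [-0.0, -0.0, -1.0]]
ft_force: [-0.0, 0.0, -0.4]
gripper_width: 0.0798
grip_force: 0.0
```

Request:
{"method": "step_arm", "body": {
  "targets": [
    {"claw":80,"linear":[-20,36,0],"yaw":0},
    {"claw":80,"linear":[-35,72,0],"yaw":0},
    {"claw":80,"linear":[-48,100,0],"yaw":0},
    {"claw":80,"linear":[-48,100,0],"yaw":0},
    {"claw":80,"linear":[-48,100,0],"yaw":0}
  ]
}}

```text
t: 22.75
tool_pos: [0.551, -0.0267, 0.1962]
orientation: [[-0.993, -0.121, 0.0], [-0.121, 0.993, 0.001], [-0.0, 0.001, -1.0]]
ft_force: [-0.0, -0.2, -0.3]
gripper_width: 0.0799
grip_force: 0.0
```

```bash
python3 - <<'E'
from h import *
np.set_printoptions(precision=4,suppress=True)
eyes.get_image('side')
go();c=pucks(z=.026,name='o.png');go()
t=tips('wrist','scan_button_top');print(t,[atz('wrist',l,.1,c) for s,l in t])
for th in('jar','label','lens','plain_jar'):print(th,[(s,l.round(0),atz('wrist',l,.004,c)[:2]) for s,l in tips('wrist',th)])
im=cv2.imread('pics/o.png');h2=cv2.cvtColor(im,cv2.COLOR_BGR2HSV);m=((h2[...,0]<8)|(h2[...,0]>172))&(h2[...,1]>150)&(h2[...,2]>120)
n,l,st,ce=cv2.connectedComponentsWithStats(m.astype(np.uint8))
for i in range(1,n):
    if st[i,4]>40:print(st[i],ce[i],'tri',tri([ray('top',(295.45,175.16)),ray('wrist',ce[i],c)]))
jarfit('wrist','q.png',z=.084)
E
```

```text
t 22.8 at [ 0.5505 -0.0287  0.1959] ang 96.81 shift [0. 0. 0.] yaw 0 rows 0.0
puck 0.97 mask [52.6 35. ] [ 0.4328 -0.3402] dot [46.3 33.1] [ 0.433  -0.3361]
puck 0.91 mask [26.4 84. ] [ 0.4876 -0.3782] dot [20.4 83.6] [ 0.4874 -0.373 ]
puck 0.76 mask [77.4 75.4] [ 0.473  -0.3145] dot [71.5 74.5] [ 0.4728 -0.311 ]
puck 0.76 mask [484.1 102.9] [0.4506 0.1444] dot [487.4 102.8] [0.4509 0.1412]
t 22.9 at [ 0.5502 -0.0304  0.1958] ang 96.63 shift [0. 0. 0.] yaw 0 rows 0.0
[] []
jar [(0.77, array([366., 183.]), array([0.5607, 0.0277]))]
label []
lens [(0.68, array([228., 151.]), array([ 0.5414, -0.1424])), (0.15, array([367., 182.]), array([0.559 , 0.0285]))]
plain_jar [(0.93, array([587.,  81.]), array([0.4089, 0.2663])), (0.66, array([363., 183.]), array([0.5613, 0.0238]))]
[362 288  27  23 484] [375.3264 298.8058] tri [0.6551 0.0376 0.1056]
stripe [373 203  10  21 189] [377.3862 212.9365]
stripe dir 5.457064 mid [0.5715 0.0278] ends [0.5611 0.0268] [0.5822 0.0288]
```

View pics/o.png

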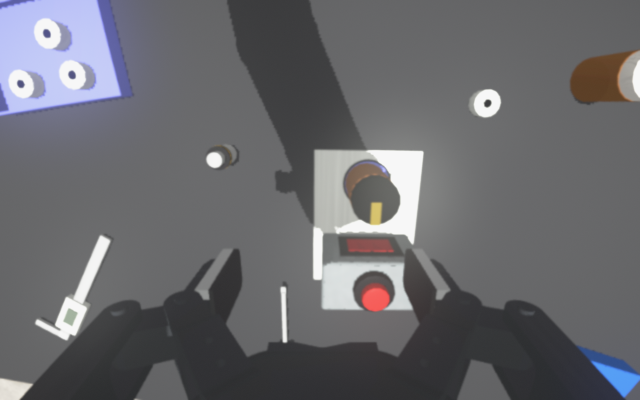

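The tray holds three pucks, at (47,33), (21,84) and (72,75), and the spare is on the bench at (487,102). The jar is upright on the pad facing the window, and the lens and plain jar are untouched. The button is at (0.655, 0.038), about 0.105 m up, so I'll press it next.

Request:
{"method": "step_arm", "body": {
  "targets": [
    {"claw":0,"linear":[-35,17,0],"yaw":0},
    {"claw":0,"linear":[-70,34,0],"yaw":0},
    {"claw":0,"linear":[-100,49,0],"yaw":0},
    {"claw":0,"linear":[-112,55.5,0],"yaw":0},
    {"claw":0,"linear":[-112,55.5,25],"yaw":0}
  ],
  "grip_force": 20
}}

```text
t: 23.62
tool_pos: [0.6605, 0.0433, 0.1747]
orientation: [[-0.993, -0.118, 0.008], [-0.118, 0.993, 0.004], [-0.009, 0.003, -1.0]]
ft_force: [1.2, -0.2, -0.3]
gripper_width: 0.0191
grip_force: 0.0
```

Request:
{"method": "step_arm", "body": {
  "targets": [
    {"claw":0,"linear":[0,0,25],"yaw":0},
    {"claw":0,"linear":[0,0,50],"yaw":0},
    {"claw":0,"linear":[0,0,65],"yaw":0},
    {"claw":0,"linear":[0,0,68],"yaw":0},
    {"claw":0,"linear":[0,0,68],"yaw":0}
  ]
}}

```text
t: 24.03
tool_pos: [0.655, 0.0391, 0.1024]
orientation: [[-0.993, -0.117, -0.002], [-0.117, 0.993, 0.0], [0.002, 0.0, -1.0]]
ft_force: [-0.8, 0.2, 0.4]
gripper_width: 0.0001
grip_force: 0.0
```

```bash
python3 - <<'E'
from h import *
go(.655,.038,.085);s=ctrl.get_state();print(s['ft_force'],s['gripper_width'])
E
```

```text
t 24.03 at [0.655  0.0391 0.1024] ang 96.71 shift [ 0.1 -1.1 17.4] yaw 0 rows 1.0
[-0.84366794  0.2494222   0.40121562] 0.00011499993995694568
```

Request:
{"method": "step_arm", "body": {
  "targets": [
    {"claw":0,"linear":[0,-1,5],"yaw":0},
    {"claw":0,"linear":[0,-1,10],"yaw":0},
    {"claw":0,"linear":[0,-1,14],"yaw":0},
    {"claw":0,"linear":[0,-1,16],"yaw":0},
    {"claw":0,"linear":[0,-1,16],"yaw":0}
  ]
}}

```text
t: 24.45
tool_pos: [0.6554, 0.0381, 0.087]
orientation: [[-0.993, -0.117, -0.0], [-0.117, 0.993, -0.0], [0.0, -0.0, -1.0]]
ft_force: [-0.1, -0.1, 0.3]
gripper_width: 0.0001
grip_force: 0.0
```

Request:
{"method": "step_arm", "body": {
  "targets": [
    {"claw":0,"linear":[0,0,1.5],"yaw":0},
    {"claw":0,"linear":[0,0,3],"yaw":0},
    {"claw":0,"linear":[0,0,3],"yaw":0}
  ]
}}

```text
t: 24.7
tool_pos: [0.6554, 0.0383, 0.0839]
orientation: [[-0.993, -0.117, -0.0], [-0.117, 0.993, -0.0], [0.0, -0.0, -1.0]]
ft_force: [-0.5, 0.4, 0.4]
gripper_width: 0.0001
grip_force: 0.0
```

Request:
{"method": "step_arm", "body": {
  "targets": [
    {"claw":0,"linear":[0,0,1.5],"yaw":0},
    {"claw":0,"linear":[0,0,3],"yaw":0},
    {"claw":0,"linear":[0,0,3],"yaw":0}
  ]
}}

```text
t: 24.95
tool_pos: [0.6556, 0.0383, 0.0809]
orientation: [[-0.993, -0.117, 0.0], [-0.117, 0.993, 0.0], [-0.0, 0.0, -1.0]]
ft_force: [-0.2, -0.4, 1.7]
gripper_width: -0.0002
grip_force: 0.7
```

Request:
{"method": "step_arm", "body": {
  "targets": [
    {"claw":0,"linear":[0,0,1.5],"yaw":0},
    {"claw":0,"linear":[0,0,3],"yaw":0},
    {"claw":0,"linear":[0,0,4.5],"yaw":0},
    {"claw":0,"linear":[0,0,4.5],"yaw":0}
  ]
}}

```text
t: 25.28
tool_pos: [0.6556, 0.0383, 0.0765]
orientation: [[-0.993, -0.117, 0.0], [-0.117, 0.993, -0.0], [-0.0, -0.0, -1.0]]
ft_force: [-0.4, -0.7, 3.5]
gripper_width: 0.0002
grip_force: 2.0
```

Request:
{"method": "step_arm", "body": {
  "targets": [
    {"claw":0,"linear":[0,0,1],"yaw":0},
    {"claw":0,"linear":[0,0,1],"yaw":0},
    {"claw":0,"linear":[0,0,1],"yaw":0}
  ]
}}

```text
t: 25.53
tool_pos: [0.6557, 0.0383, 0.0757]
orientation: [[-0.993, -0.117, 0.0], [-0.117, 0.993, 0.0], [-0.0, -0.0, -1.0]]
ft_force: [-0.8, -0.6, 4.0]
gripper_width: 0.0001
grip_force: 2.2
```

Request:
{"method": "step_arm", "body": {
  "targets": [
    {"claw":0,"linear":[0,0,1],"yaw":0},
    {"claw":0,"linear":[0,0,1],"yaw":0},
    {"claw":0,"linear":[0,0,1],"yaw":0}
  ]
}}

```text
t: 25.78
tool_pos: [0.6556, 0.0383, 0.0751]
orientation: [[-0.993, -0.117, 0.001], [-0.117, 0.993, -0.0], [-0.001, -0.0, -1.0]]
ft_force: [-1.4, -0.5, 8.5]
gripper_width: 0.0003
grip_force: 4.1
```

Near the bottom stop. One more millimetre to be sure, hold, then lift away.

Request:
{"method": "step_arm", "body": {
  "targets": [
    {"claw":0,"linear":[0,0,1],"yaw":0},
    {"claw":0,"linear":[0,0,1],"yaw":0},
    {"claw":0,"linear":[0,0,1],"yaw":0},
    {"claw":0,"linear":[0,0,1],"yaw":0}
  ]
}}

```text
t: 26.12
tool_pos: [0.6557, 0.0384, 0.0749]
orientation: [[-0.993, -0.117, 0.001], [-0.117, 0.993, -0.001], [-0.001, -0.001, -1.0]]
ft_force: [-3.4, -1.0, 16.4]
gripper_width: 0.0002
grip_force: 7.9
```

Request:
{"method": "step_arm", "body": {
  "targets": [
    {"claw":0,"linear":[0,0,-10],"yaw":0},
    {"claw":0,"linear":[0,0,-40],"yaw":0},
    {"claw":0,"linear":[0,0,-80],"yaw":0},
    {"claw":0,"linear":[0,0,-115],"yaw":0},
    {"claw":0,"linear":[0,0,-125],"yaw":0}
  ]
}}

```text
t: 26.53
tool_pos: [0.6574, 0.0395, 0.2038]
orientation: [[-0.993, -0.117, 0.006], [-0.117, 0.993, 0.001], [-0.006, 0.001, -1.0]]
ft_force: [0.8, 0.3, -0.1]
gripper_width: 0.0001
grip_force: 0.0
```

Request:
{"method": "step_arm", "body": {
  "targets": [
    {"claw":20,"linear":[30,-30,0],"yaw":0},
    {"claw":60,"linear":[60,-50,0],"yaw":0},
    {"claw":80,"linear":[90,-60,0],"yaw":0},
    {"claw":80,"linear":[100,-65,0],"yaw":0},
    {"claw":80,"linear":[100,-65,0],"yaw":0}
  ]
}}

```text
t: 26.95
tool_pos: [0.5611, -0.0404, 0.1982]
orientation: [[-0.993, -0.115, -0.002], [-0.115, 0.993, -0.002], [0.002, -0.002, -1.0]]
ft_force: [0.2, 0.8, 0.6]
gripper_width: 0.0603
grip_force: 0.0
```

```bash
python3 - <<'E'
from h import *
eyes.get_image('top');eyes.get_image('top')
jarfit('wrist','r.png',z=.084);pucks(z=.026,name='s.png')
E
```

```text
stripe [383 190  10  21 189] [387.33862434 199.93121693]
stripe dir 6.2979436 mid [0.57179057 0.0280993 ] ends [0.56162281 0.02697714] [0.58222645 0.02925105]
puck 0.96 mask [33.7 72.3] [ 0.48816532 -0.37804199] dot [28.1 71.2] [ 0.48762615 -0.37246818]
puck 0.91 mask [60.4 21.5] [ 0.43227651 -0.34012844] dot [54.8 20.2] [ 0.43355746 -0.33554523]
puck 0.68 mask [85.5 62.6] [ 0.47274394 -0.31400615] dot [80.1 61.7] [ 0.4730198  -0.31027868]
puck 0.66 mask [493.5  90.4] [0.45054879 0.14487051] dot [496.6  90.6] [0.45183237 0.14133128]
puck 0.3 mask [370.6 218.8] [0.61943083 0.0310098 ] dot [369.7 225.1] [0.62292423 0.02848396]
```

Everything is in place and the button was pressed to its stop, so I'm handing in.

```bash
python3 -c "
from rig import workorder
print(workorder.close_job())"
```

```text
the job is handed in; nothing more can be done
None
```

The job is handed in, with no verdict returned: the labelled jar stands on the pad facing the reader's window, three pucks lie flat in the tray with the spare on the bench, and the button was pressed to its stop at about 26 s.

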